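# Set out a specimen's culture plates for reading

### The arm

A 6-joint arm with a two-finger parallel gripper is mounted at the origin on the work surface. World frame = base frame: x ahead of the robot, y to its left, z up, the work surface at z = 0. Lengths are in m, angles in degrees, forces in N, time in s.
With the tool pointing down it reaches from about 0.4 to 0.825 m from the base axis. Payload 7 kg.
Tool frame: the origin (TCP) lies midway between the tips of the shut fingers; the grasp point (between the pads) lies 19 mm behind it; z points along the fingers, y is the direction in which the jaws open and shut (so a half turn about z gives the same grasp; the last joint's range is limited). The gripper opens to 88 mm and grips with 3 to 60 N. Pads are 19 mm wide; open, the fingers measure 130 mm over their backs; the gripper's body (78 mm by 193 mm) begins 47 mm behind the grasp point.
Start: joints at [88.413, 20.546, 0.682, 0, -70.136, -16.507], TCP at [0.21, 0.642, 0.227] pointing down, gripper open.
Joint ranges: [-176.03, 176.03], [-82.01, 121.73], [-58.28, 71.71], [-173.87, 95.51], [-174.79, -0.11], [-173.66, 173.66]. Speed limits (degrees/s): [136.94, 136.94, 172.46, 180, 180, 180].

### API

Orientations are given as [roll, pitch, yaw] about the fixed x, y, z axes, in that order (R = Rz(yaw) Ry(pitch) Rx(roll)).
In Python, from plant import ctrl, snapshot gives the robot as it stands.
- The arm moves only by the shell command python3 -m pendant 'ROWS'. ROWS is JSON, a list of rows, each a list of 7 numbers: the shift along the tool's x, y, z in m, then the turn, a rotation vector about the tool's x, y, z in rad, then the opening, from -1 (shut) to 1 (fully open), so that 0 is half open. In form: [[x, y, z, ax, ay, az, jaw], ...]. A call has 1 to 12 rows; each row is the pose to reach, as a shift and turn from the pose commanded when the call began, along the tool's axes at that moment; what a row does not reach only later rows make up. A row lasts 1/8 s, in which the tool goes at most 62.5 mm and 10.7 degrees, less where a joint would pass 70% of its speed; a pose out of reach is approached as far as the arm can. A call with a gripper value outside its range is refused whole. The fingers move at their own pace and stop on an object; the grip force is fixed at half the most. Time passes only in rows, so rows that repeat a pose let the fingers close. It gives the time, the measured TCP pose, the force and the opening at its end, in the units of the state.
- ctrl.get_obs(): the state, without advancing time (a new reading comes with each control period).
- snapshot(name): name is "scene" or "side" or "wrist"; returns a dict with "image" (480x640x3 uint8, blue, green, red), "mtx" (3x3 intrinsics, pixels), "eye" and "attitude" of the camera in the world; the wrist camera has in their place "tool_from_camera" (4x4, takes a point from camera to tool coordinates, whose origin is the TCP and whose axes are the flange's). Camera axes: x right, y up, looking along -z (the intrinsics and any distortion apply to the point x, -y, -z); pixel columns grow to the right and rows downward; lengths in m; the calibration is good to about 2 mm. The wrist camera is an equidistant fisheye: a pixel r from the principal point sees the ray r / f radians off the axis. A picture is of the moment at which its call begins: read the wrist's pose just before it. There is no depth.
- ctrl.close_job(): hands the job in, once; it reports no verdict.
The state is a dict: "clock": time; "joint_pos": joint angles; "qvel": joint speeds; "tau": joint torques, N m; "tool_pos": TCP position; "orientation": TCP orientation; "force": force on the tool from outside, world axes, zero at the start; "moment": the same for the moment, N m; "opening": finger opening in m.
Only numpy, scipy, OpenCV 4.12 (cv2) and the standard library are available. Lean on these libraries where they do the work, as an engineer would, in place of code of your own. Each camera call takes 0.05 s, during which the arm holds its last target.

### The job

Set this patient's plates out for reading (left, right and behind as the robot sees them, square to the light box): put the red blood plate on the middle of the light box; put the brown plate on the bench about 2 cm clear of the box's left edge, in line with the middle of the box, with the blue-green plate squarely on top of it; stand the yellow-capped specimen pot straight behind that stack, about 2 cm clear of it, and the red-capped bottle in the middle of the gap between the light box and the orange discard jar. Keep all of them upright, set each one down without dropping it, and leave the blue-capped bottle, the timer and the stack of large read plates where they are.

Things in the scene. Friction and masses are not known exactly. Their poses are not given: they have to be found in the camera images.
- blood_plate: Blood agar culture plate: a small clear round dish of bright red agar with cream specks. Diameter 60 mm from the underside to 10 mm up (lid skirt; grip here), 55 mm from there to its flat top at 15 mm; 30 g. Loose, lid down, agar side up. Origin: centre of its underside; z up; its yaw means nothing.
- choc_plate: Chocolate agar culture plate: a small clear round dish of dark brown agar with beige specks. Diameter 60 mm from the underside to 10 mm up (lid skirt; grip here), 55 mm from there to its flat top at 15 mm; 30 g. Loose, lid down, agar side up. Origin: centre of its underside; z up; its yaw means nothing.
- cled_plate: Blue-green agar culture plate: a small clear round dish of teal agar with yellow specks. Diameter 60 mm from the underside to 10 mm up (lid skirt; grip here), 55 mm from there to its flat top at 15 mm; 30 g. Loose, lid down, agar side up. Origin: centre of its underside; z up; its yaw means nothing.
- specimen_pot: Specimen pot: whitish cylinder of diameter 40 mm, paper label, yellow screw cap (diameter 43 mm, from 52 to 68 mm up); 68 mm high in all; 60 g. Loose, upright. Origin: centre of its underside; z up; its yaw means nothing. Grip it by cap or body.
- oxidase_bottle: Reagent bottle to be moved: small amber glass dropper bottle, paper label, red cap. Body diameter 32 mm up to 50 mm, cap diameter 23 mm; 78 mm high in all; 60 g. Loose, upright. Origin: centre of its underside; z up; its yaw means nothing. Grip it by the body.
- peroxide_bottle: Bystander, leave it where it is: small amber glass dropper bottle, paper label, blue cap. Body diameter 32 mm up to 50 mm, cap diameter 23 mm; 78 mm high in all; 60 g. Loose, upright. Origin: centre of its underside; z up; its yaw means nothing.
- lightbox: LED light box: flat grey square, 130 x 130 mm, 18 mm high, with a bright white 108 mm panel flush in its top; fixed, turned a little. Origin: centre of its underside; z up; x points away from the robot (behind), y to the robot's left. Left edge at y = +65 mm, right edge at -65 mm. Left, right, behind and in line are meant square to this box.
- discard_jar: Discard jar: open orange jar, diameter 84 mm at the rim, 80 mm high, swab sticks inside (below the rim); fixed, 228 to 248 mm to the right of the light box, centre to centre, so that a gap of 120 to 140 mm lies between them. Origin: centre of its underside; z up.
- read_stack: Bystander, leave it where it is: stack of six large plates of tan agar, diameter 88 mm, 90 mm high, 420 g, loose. Origin: centre of its underside.
- timer: Bystander, leave it where it is: flat white timer with a grey-green display, 50 x 70 mm, 19 mm high, loose. Origin: centre of its underside.
Things that resemble listed ones, but are neither listed nor needed, are in the scene too. What is shaped like the oxidase_bottle but turquoise is not meant.

How it is judged:
By the outcome, as a careful person would: the job done as asked, in the order asked, and still so for the second after the job is handed in, with the robot touching nothing.
It also fails if it takes over 118 s, if anything falls off the work surface, if the arm or the gripper's body presses on something with over 40 N, if the wrist force passes 120 N, or if a joint passes its speed limit or range.

## Working session

There is one attempt and no reset: what is moved stays moved. The work goes in short steps, Python scripts to look and compute and a shell command to move; the robot and the scene stay as the last step left them, time stands still between calls to the robot, and variables do not carry over. Pictures are saved under pics/ and viewed, and the job is handed in when it is done.

```bash
ls; mkdir -p pics; python3 - <<'E'
from plant import ctrl, snapshot
import cv2
print(ctrl.get_obs())
for n in ["scene","side","wrist"]:
    s=snapshot(n); cv2.imwrite(f"pics/{n}0.png",s["image"])
    print(n,{k:v for k,v in s.items() if k!="image"})
E
```

```text
pics
{'clock': 0.0, 'joint_pos': array([ 8.84126905e+01,  2.05912113e+01,  6.32171991e-01, -2.02841152e-02,
       -7.01354019e+01, -1.65062371e+01]), 'qvel': array([ 0.01872373, -0.06654466,  0.0070995 , -0.03540475, -0.06377762,
        0.00176231]), 'tau': array([-3.40914403e-04, -5.82726824e+01,  2.93048269e+01,  6.99672773e+00,
        6.92003465e-03, -1.63108357e-04]), 'tool_pos': array([0.20951403, 0.64113243, 0.22561253]), 'orientation': array([ 1.79904033e+02, -8.55285945e-03, -1.81004477e+01]), 'force': array([0.26971551, 0.7125363 , 0.01359515]), 'moment': array([ 0.00576822, -0.04794535, -0.00748288]), 'opening': 0.08771751532376983}
scene {'mtx': array([[475.05324432,   0.        , 312.52408724],
       [  0.        , 475.05324432, 238.71704646],
       [  0.        ,   0.        ,   1.        ]]), 'eye': array([ 1.1448348 , -0.46991847,  0.68834556]), 'attitude': array([49.01659571,  1.09483018, 49.98090733])}
side {'mtx': array([[593.47892869,   0.        , 324.81169976],
       [  0.        , 593.47892869, 231.75030258],
       [  0.        ,   0.        ,   1.        ]]), 'eye': array([-0.15341887, -0.84159867,  0.70295102]), 'attitude': array([ 60.03128722,   0.7206851 , -41.72187313])}
wrist {'mtx': array([[371.64829954,   0.        , 318.78000788],
       [  0.        , 371.64829954, 246.21887601],
       [  0.        ,   0.        ,   1.        ]]), 'tool_from_camera': array([[ 5.74182856e-04,  9.69164707e-01,  2.46413151e-01,
         6.62627753e-02],
       [ 9.99999192e-01, -8.36011357e-04,  9.57945260e-04,
         1.57859745e-04],
       [ 1.13441093e-03,  2.46412402e-01, -9.69164404e-01,
        -1.58554074e-01],
       [ 0.00000000e+00,  0.00000000e+00,  0.00000000e+00,
         1.00000000e+00]])}
```

View pics/scene0.png

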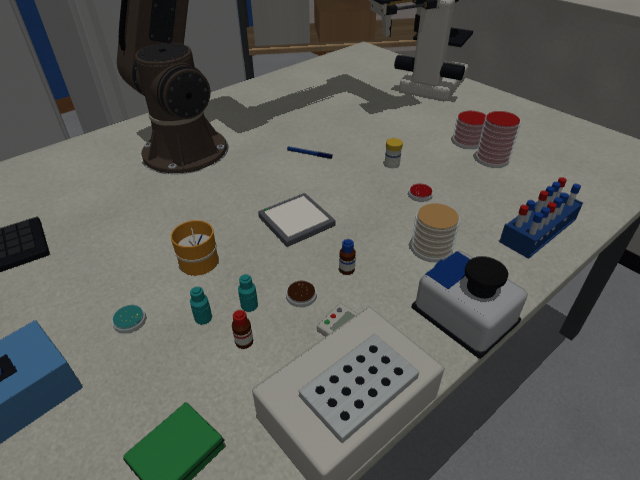

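View pics/side0.png

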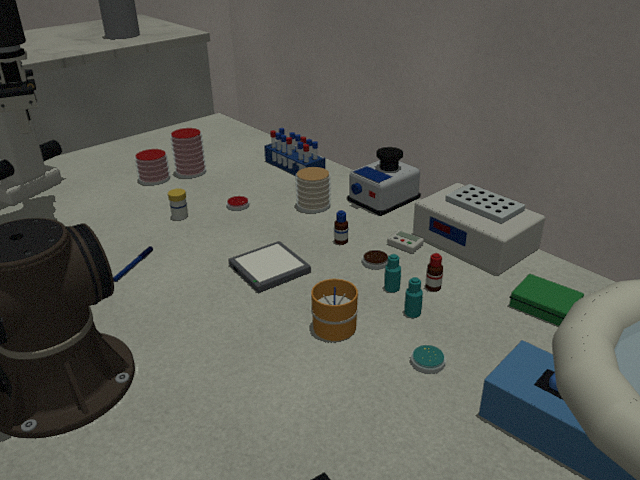

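View pics/wrist0.png

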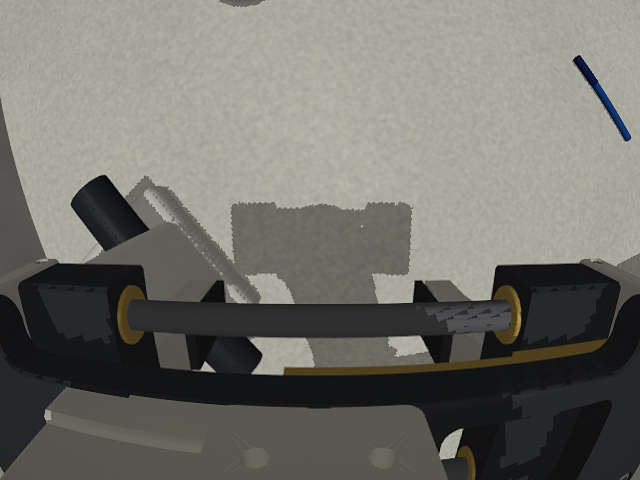

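```bash
cat > h.py <<'E'
import numpy as np, cv2
from scipy.spatial.transform import Rotation as Ro
CAM={'scene':(475.05324432,312.52408724,238.71704646,np.array([1.1448348,-0.46991847,0.68834556]),[49.01659571,1.09483018,49.98090733]),
'side':(593.47892869,324.81169976,231.75030258,np.array([-0.15341887,-0.84159867,0.70295102]),[60.03128722,0.7206851,-41.72187313])}
def px(n,u,v,z):
    f,cx,cy,e,a=CAM[n]; R=Ro.from_euler('xyz',a,degrees=True).as_matrix()
    d=R@np.array([(u-cx)/f,-(v-cy)/f,-1]); return (e+d*(z-e[2])/d[2])[:2]
def proj(n,p):
    f,cx,cy,e,a=CAM[n]; R=Ro.from_euler('xyz',a,degrees=True).as_matrix()
    c=R.T@(np.array(p)-e); return cx+f*c[0]/-c[2], cy-f*c[1]/-c[2]
def crop(src,out,x,y,w,h,s):
    im=cv2.imread(src) if isinstance(src,str) else src
    c=cv2.resize(im[y:y+h,x:x+w],None,fx=s,fy=s,interpolation=cv2.INTER_CUBIC)
    for i in range(0,w,10):
        cv2.line(c,(i*s,0),(i*s,4 if (x+i)%50 else 12),(0,255,255),1)
        if (x+i)%20==0: cv2.putText(c,str(x+i),(i*s,22),0,.4,(0,0,255),1)
    for i in range(0,h,10):
        cv2.line(c,(0,i*s),(6,i*s),(0,255,255),1)
        if (y+i)%20==0: cv2.putText(c,str(y+i),(8,i*s+4),0,.4,(0,0,255),1)
    cv2.imwrite(out,c)
E
python3 - <<'E'
from h import *
crop('pics/scene0.png','pics/c1.png',100,210,260,150,3)
crop('pics/scene0.png','pics/c2.png',240,120,200,160,4) 
crop('pics/side0.png','pics/c3.png',150,170,200,130,4)
crop('pics/side0.png','pics/c4.png',290,200,190,180,4)
E
python3 -c "
import cv2
print(cv2.imread('pics/c4.png').shape)"
```

```text
(720, 760, 3)
```

```bash
python3 - <<'E'
from h import *
crop('pics/side0.png','pics/c4.png',300,200,190,180,3)
E
```

```text
(no output)
```

View pics/c1.png

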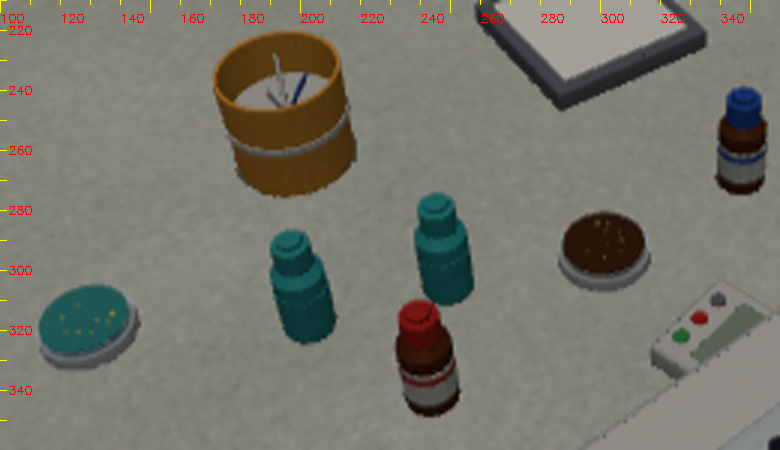

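View pics/c2.png

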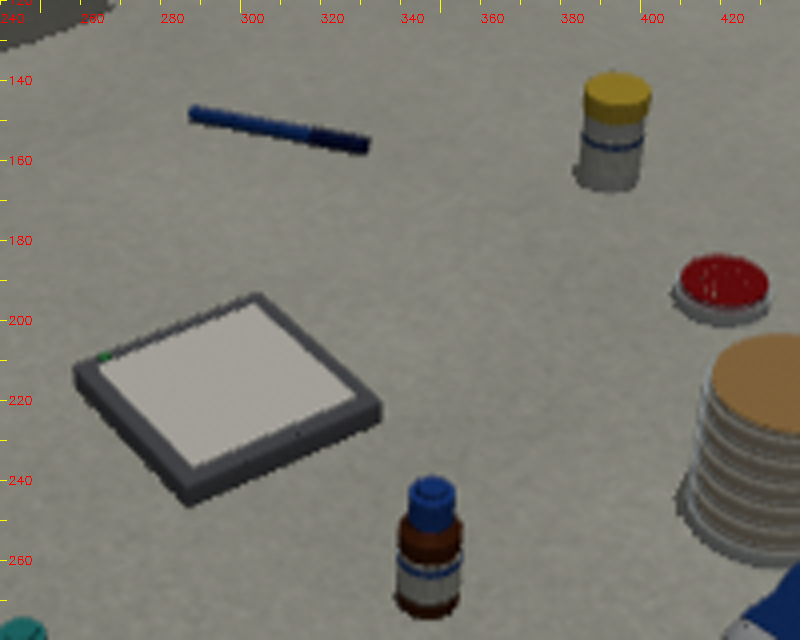

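View pics/c3.png

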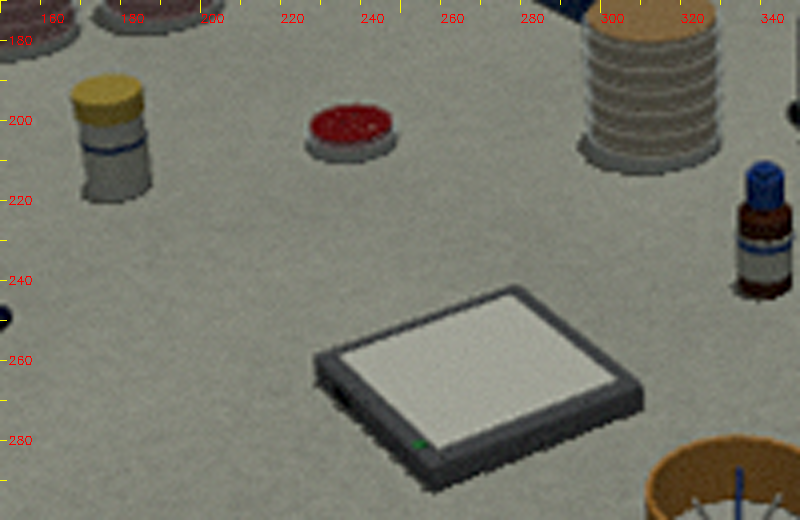

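View pics/c4.png

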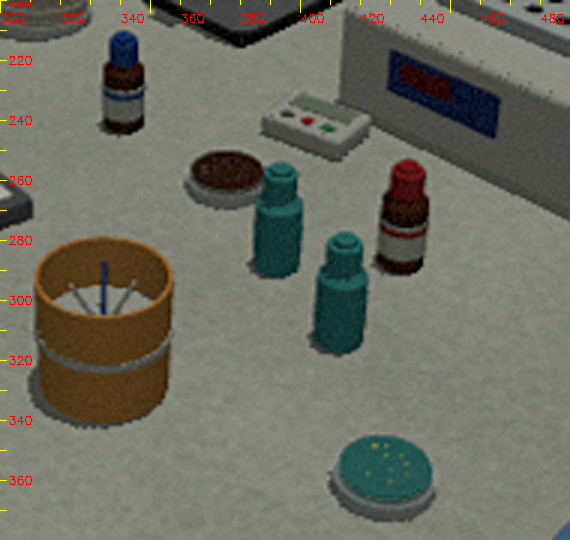

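```bash
cat > m.py <<'E'
from h import *
def show(k,z,a,b):
    A=px('scene',*a,z);B=px('side',*b,z);print(k,A.round(4),B.round(4),'mean',((A+B)/2).round(4)); return (A+B)/2
def main():
    global box
    S=[(264.5,212.5),(303.75,195.5),(329,219),(288.25,237)];O=[(258.75,211.5),(304.5,193.3),(335.5,221),(287.25,241.8)]
    # world correspond: scene camera looks from front-right; side from the right
    for nm,s,d in (('panel',[S,[(235.25,259.25),(278,243.25),(304.25,265),(260,282.75)]],0),('outer',[O,[(229,259.25),(279.5,241.5),(310.25,266.3),(258.5,288.75)]],0)):
        for n,q in zip(('scene','side'),s):
            P=np.array([px(n,*p,.018) for p in q]); c=P.mean(0); 
            e=[P[(i+1)%4]-P[i] for i in range(4)]
            an=np.array([np.degrees(np.arctan2(v[1],v[0])) for v in e])
            print(nm,n,c.round(4),'len',[round(float(np.linalg.norm(v)),4) for v in e],an.round(1), ((an+45)%90-45).mean().round(2))
    show('blood',.015,(421,190.5),(237.75,201.25))
    show('choc',.015,(301,291.3),(375.7,257))
    show('cled',.015,(128.3,316.7),(428.7,356))
    show('pot',.068,(394.5,142.25),(177,192.5))
    show('red',.078,(240,312.3),(436,255.7))
    show('jar',.080,(192.3,233.7),(334.7,292.7))
main()
E
python3 m.py
```

```text
panel scene [0.4592 0.041 ] len [0.1103, 0.1088, 0.1081, 0.1053] [ 85.7  -7.6 -96.2 173.5] -6.15
panel side [0.4587 0.0349] len [0.1087, 0.1091, 0.108, 0.1082] [ -5.2 -97.4 174.3  83. ] -6.32
outer scene [0.4613 0.0395] len [0.1257, 0.1296, 0.1259, 0.1285] [ 83.4  -6.8 -97.1 173.1] -6.84
outer side [0.4559 0.0313] len [0.1262, 0.1252, 0.1284, 0.1326] [ -7.  -97.  176.3  82.2] -6.34
blood [0.58   0.3317] [0.5751 0.3232] mean [0.5776 0.3274]
choc [ 0.6461 -0.0968] [ 0.642  -0.1015] mean [ 0.644  -0.0992]
cled [ 0.4869 -0.3759] [ 0.4823 -0.3806] mean [ 0.4846 -0.3782]
pot [0.4391 0.3836] [0.4373 0.3742] mean [0.4382 0.3789]
red [ 0.6627 -0.2385] [ 0.6591 -0.2463] mean [ 0.6609 -0.2424]
jar [ 0.4313 -0.1987] [ 0.4279 -0.2044] mean [ 0.4296 -0.2015]
```

```bash
python3 - <<'E'
from m import show
show('stack',.09,(438,217),(313,175))
show('perox',.078,(348,242),(341,213))
show('turqA',.078,(197,290),(414,280))
show('turqB',.078,(245.5,277),(393.7,257))
show('timer',.019,(337,321),(405,241))
show('heater corner L',.07,(257,395),(415,193))
from h import *
print(px('scene',370,313,.06),px('side',415,193,.07),px('side',415,236,.0),px('scene',440,350,.07))
print('rack',px('side',330,175,0),px('side',268,167,0),'vort',px('side',380,210,0))
E
```

```text
panel scene [0.4592 0.041 ] len [0.1103, 0.1088, 0.1081, 0.1053] [ 85.7  -7.6 -96.2 173.5] -6.15
panel side [0.4587 0.0349] len [0.1087, 0.1091, 0.108, 0.1082] [ -5.2 -97.4 174.3  83. ] -6.32
outer scene [0.4613 0.0395] len [0.1257, 0.1296, 0.1259, 0.1285] [ 83.4  -6.8 -97.1 173.1] -6.84
outer side [0.4559 0.0313] len [0.1262, 0.1252, 0.1284, 0.1326] [ -7.  -97.  176.3  82.2] -6.34
blood [0.58   0.3317] [0.5751 0.3232] mean [0.5776 0.3274]
choc [ 0.6461 -0.0968] [ 0.642  -0.1015] mean [ 0.644  -0.0992]
cled [ 0.4869 -0.3759] [ 0.4823 -0.3806] mean [ 0.4846 -0.3782]
pot [0.4391 0.3836] [0.4373 0.3742] mean [0.4382 0.3789]
red [ 0.6627 -0.2385] [ 0.6591 -0.2463] mean [ 0.6609 -0.2424]
jar [ 0.4313 -0.1987] [ 0.4279 -0.2044] mean [ 0.4296 -0.2015]
stack [0.7255 0.1968] [0.7144 0.1873] mean [0.72   0.1921]
perox [0.6521 0.0185] [0.6442 0.0105] mean [0.6481 0.0145]
turqA [ 0.5705 -0.2675] [ 0.5639 -0.2721] mean [ 0.5672 -0.2698]
turqB [ 0.6001 -0.1853] [ 0.5949 -0.1932] mean [ 0.5975 -0.1892]
timer [ 0.7473 -0.0956] [ 0.7334 -0.1039] mean [ 0.7404 -0.0997]
heater corner L [ 0.8026 -0.3026] [ 0.8533 -0.0256] mean [ 0.8279 -0.1641]
[ 0.79561716 -0.06443416] [ 0.85326213 -0.02555766] [ 0.79218578 -0.08404876] [ 0.92472477 -0.04182777]
rack [0.8770363  0.30519895] [0.78244412 0.471705  ] vort [0.8265951  0.06130147]
```

```bash
python3 -m pendant '[[0.318,0.361,-0.025,0,0,-0.204,1],[0.318,0.361,-0.025,0,0,-0.204,1],[0.318,0.361,-0.025,0,0,-0.204,1],[0.318,0.361,-0.025,0,0,-0.204,1],[0.318,0.361,-0.025,0,0,-0.204,1],[0.318,0.361,-0.025,0,0,-0.204,1],[0.318,0.361,-0.025,0,0,-0.204,1],[0.318,0.361,-0.025,0,0,-0.204,1],[0.318,0.361,-0.025,0,0,-0.204,1],[0.318,0.361,-0.025,0,0,-0.204,1]]'
cat > w.py <<'E'
from h import *
from plant import ctrl, snapshot
def pose():
    o=ctrl.get_obs(); return o
def wsnap(name):
    o=ctrl.get_obs(); s=snapshot('wrist'); cv2.imwrite(f'pics/{name}.png',s['image'])
    R=Ro.from_euler('xyz',o['orientation'],degrees=True).as_matrix()
    T=np.eye(4);T[:3,:3]=R;T[:3,3]=o['tool_pos']
    np.savez(f'pics/{name}.npz',T=T@s['tool_from_camera'],K=s['mtx'])
    print(o['clock'],o['tool_pos'].round(4),o['orientation'].round(2),o['joint_pos'].round(1),o['force'].round(1),round(o['opening'],4))
    return s['image']
def wpx(name,u,v,z):
    d=np.load(f'pics/{name}.npz');T=d['T'];K=d['K'];f=K[0,0]
    a=np.array([u-K[0,2],v-K[1,2]]);r=np.hypot(*a);th=r/f
    q=np.array([0,0,1.]) if r<1e-9 else np.array([a[0]/r*np.sin(th),a[1]/r*np.sin(th),np.cos(th)])
    c=T[:3,:3]@np.array([q[0],-q[1],-q[2]]); e=T[:3,3]
    return (e+c*(z-e[2])/c[2])[:2]
def wproj(name,p):
    d=np.load(f'pics/{name}.npz');T=d['T'];K=d['K'];f=K[0,0]
    c=T[:3,:3].T@(np.array(p)-T[:3,3]); x,y,z=c[0],-c[1],-c[2]; r=np.hypot(x,y); th=np.arctan2(r,z)
    return K[0,2]+f*th*x/r,K[1,2]+f*th*y/r
def row(x,y,z,yaw):
    o=ctrl.get_obs();R=Ro.from_euler('xyz',o['orientation'],degrees=True)
    R0=Ro.from_euler('xyz',[180,0,o['orientation'][2]],degrees=True)
    d=R0.inv().apply(np.array([x,y,z])-o['tool_pos'])
    t=(R.inv()*Ro.from_euler('xyz',[180,0,yaw],degrees=True)).as_rotvec()
    print('row',d.round(4),t.round(4),'from',o['tool_pos'].round(4),o['orientation'].round(2),'t',o['clock'],'F',o['force'].round(1),'open',round(o['opening'],4),'j',o['joint_pos'].round(0))
E
python3 -c "
from w import *
wsnap('w1')"
```

```text
clock: 1.4
tool_pos: [0.3998, 0.1996, 0.2516]
orientation: [-180.0, -0.0, -6.5]
force: [-0.3, 0.7, 0.5]
opening: 0.0879
1.4 [0.3998 0.1996 0.2516] [-179.98   -0.     -6.46] [ 51.9  -2.6 -24.2  -0.  -68.5  31.6] [-0.3  0.7  0.5] 0.0879
```

View pics/w1.png

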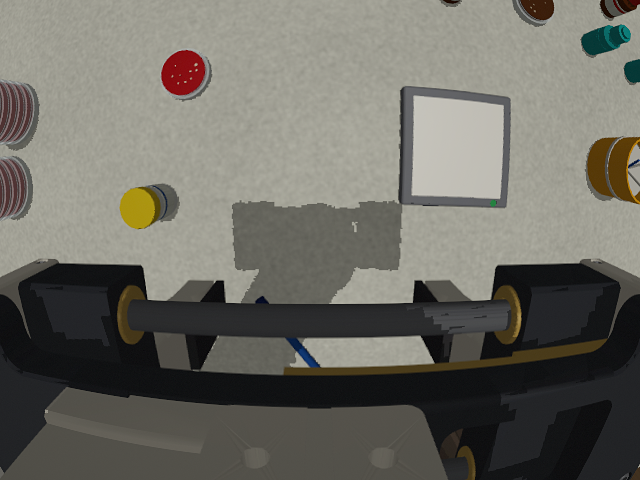

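```bash
python3 - <<'E'
from h import *
crop('pics/w1.png','pics/w1a.png',110,30,140,210,2) 
crop('pics/w1.png','pics/w1b.png',390,80,130,140,4) 
a=cv2.imread('pics/w1.png')[30:240,110:230]; 
crop('pics/w1.png','pics/w1a.png',110,30,120,140,4)
E
```

```text
(no output)
```

View pics/w1a.png

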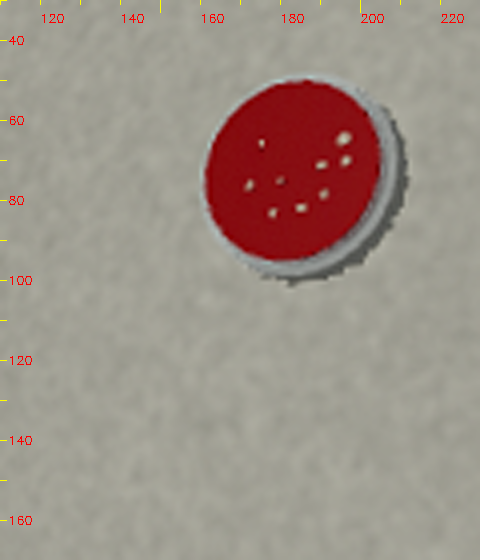

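View pics/w1b.png

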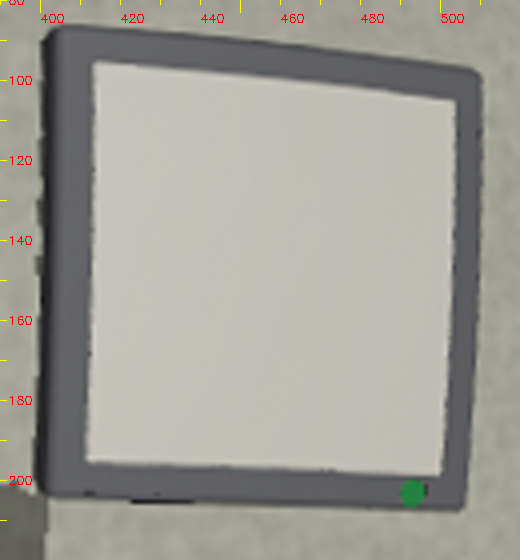

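```bash
python3 - <<'E'
from w import *
P=np.array([wpx('w1',*p,.018) for p in [(413.25,95.5),(504.25,105.25),(500.25,198.75),(411.5,195.25)]])
print(P.mean(0),[np.linalg.norm(P[(i+1)%4]-P[i]).round(4) for i in range(4)])
for i in range(4):
    e=P[(i+1)%4]-P[i]; print((np.degrees(np.arctan2(e[1],e[0]))+45)%90-45)
print('blood',wpx('w1',183.25,72.5,.015),'pot',wpx('w1',139.5,207.5,.068))
row(.55,.335,.12,-6.4)
E
```

```text
[0.45939835 0.03749943] [np.float64(0.1095), np.float64(0.1082), np.float64(0.1085), np.float64(0.1082)]
-6.682652672564842
-7.013811870898593
-6.657618408792359
-6.491374387938734
blood [0.57829229 0.32966493] pot [0.43942588 0.37702063]
row [ 0.1343 -0.1508  0.1315] [-0.      0.0001 -0.    ] from [0.3997 0.2001 0.2515] [-1.8e+02  1.0e-02 -6.4e+00] t 1.45 F [-0.6 -0.1  0.1] open 0.0875 j [ 52.  -3. -24.  -0. -68.  32.]
```

```bash
python3 - <<'E'
from w import *
row(.5781,.3292,.004,-6.4)
E
```

```text
row [ 0.1629 -0.1482  0.2475] [-0.      0.0001 -0.    ] from [0.3997 0.2001 0.2515] [-1.8e+02  1.0e-02 -6.4e+00] t 1.45 F [-0.6 -0.1  0.1] open 0.0875 j [ 52.  -3. -24.  -0. -68.  32.]
```

```bash
python3 -m pendant '[[0.163,-0.148,0.17,0,0,0,1],[0.163,-0.148,0.17,0,0,0,1],[0.163,-0.148,0.17,0,0,0,1],[0.163,-0.148,0.17,0,0,0,1],[0.163,-0.148,0.17,0,0,0,1],[0.163,-0.148,0.17,0,0,0,1],[0.163,-0.148,0.21,0,0,0,1],[0.163,-0.148,0.23,0,0,0,1],[0.163,-0.148,0.238,0,0,0,1],[0.163,-0.148,0.243,0,0,0,1],[0.163,-0.148,0.246,0,0,0,1],[0.163,-0.148,0.246,0,0,0,1]]'
python3 -c "
from w import *
i=wsnap('w2')
crop(i,'pics/w2a.png',190,200,260,180,3)
row(.5781,.3292,.004,-6.4)"
```

```text
clock: 2.95
tool_pos: [0.5784, 0.3288, 0.0062]
orientation: [-180.0, -0.0, -6.4]
force: [-0.7, -0.3, 0.5]
opening: 0.0877
2.95 [0.5784 0.3288 0.0062] [-1.7996e+02 -3.0000e-02 -6.4000e+00] [ 46.4  31.1 -14.2   0.  -44.6  37.2] [-0.7 -0.3  0.5] 0.0877
row [-0.0005 -0.0003  0.0023] [-0.0007 -0.0007 -0.    ] from [0.5786 0.3288 0.0063] [-1.7996e+02 -4.0000e-02 -6.4000e+00] t 3.0 F [1.2 0.2 0.3] open 0.0876 j [ 46.  31. -14.   0. -45.  37.]
```

View pics/w2a.png

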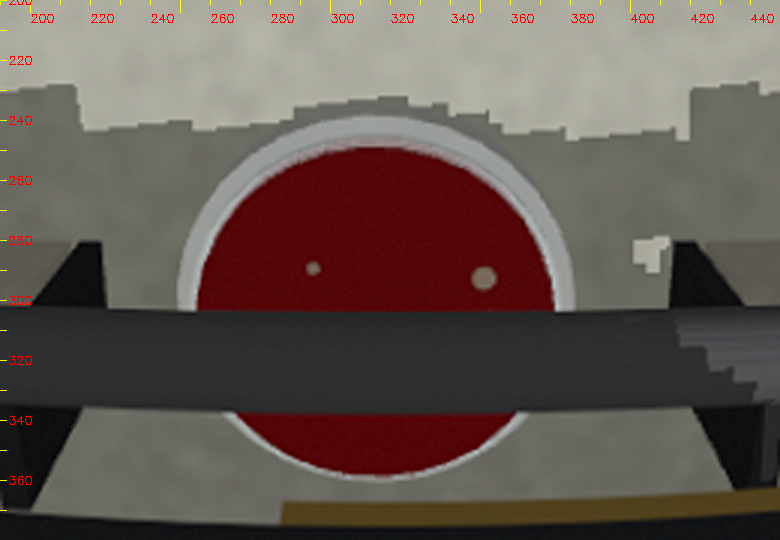

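```bash
python3 - <<'E'
from w import *
print(wpx('w2',315,249,.015),wpx('w2',315,349,.015))
a=wpx('w2',315,249,.015);b=wpx('w2',315,349,.015);print((a+b)/2,np.linalg.norm(a-b), 'TCP proj',wproj('w2',[.5785,.3288,.006]))
E
python3 -m pendant '[[0,0,0.003,0,0,0,1],[0,0,0.003,0,0,0,0.4],[0,0,0.003,0,0,0,0.2],[0,0,0.003,0,0,0,-0.2],[0,0,0.003,0,0,0,-0.5],[0,0,0.003,0,0,0,-0.5],[0,0,0.003,0,0,0,-0.5]]'
```

```text
[0.60543568 0.327284  ] [0.55820263 0.33271862]
[0.58181915 0.33000131] 0.04754467593736701 TCP proj (np.float64(318.61318639049836), np.float64(300.57744547348125))
clock: 3.88
tool_pos: [0.5784, 0.3286, 0.0026]
orientation: [-180.0, -0.0, -6.4]
force: [0.2, -0.6, 0.5]
opening: 0.059
```

```bash
python3 -m pendant '[[0,0,-0.02,0,0,0,-0.5],[0,0,-0.06,0,0,0,-0.5],[-0.02,0.06,-0.08,0,0,0,-0.5],[-0.086,0.303,-0.08,0,0,0,-0.5],[-0.086,0.303,-0.08,0,0,0,-0.5],[-0.086,0.303,-0.08,0,0,0,-0.5],[-0.086,0.303,-0.08,0,0,0,-0.5],[-0.086,0.303,-0.08,0,0,0,-0.5],[-0.086,0.303,-0.06,0,0,0,-0.5],[-0.086,0.303,-0.04,0,0,0,-0.5],[-0.086,0.303,-0.04,0,0,0,-0.5]]'
python3 -c "
from w import *
i=wsnap('w3')"
```

```text
clock: 5.25
tool_pos: [0.4584, 0.0369, 0.0416]
orientation: [179.9, 0.1, -6.4]
force: [-0.4, 0.3, 0.7]
opening: 0.0589
5.25 [0.4584 0.0369 0.0416] [ 1.7992e+02  1.2000e-01 -6.4000e+00] [ 29.2  12.9 -39.2  -0.  -38.1  54.4] [-0.4  0.3  0.7] 0.0589
```

View pics/w3.png

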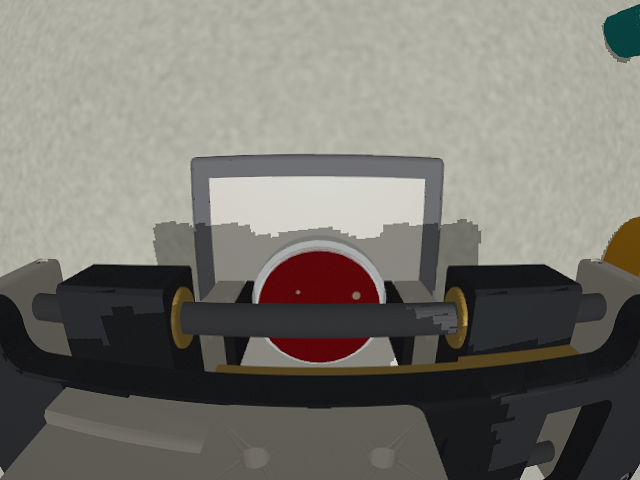

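```bash
python3 - <<'E'
from w import *
crop('pics/w3.png','pics/w3a.png',185,150,265,210,3)
a=wpx('w3',210.5,177.5,.018);b=wpx('w3',426.5,179.5,.018);print(a,b,np.linalg.norm(a-b))
u=(a-b)/np.linalg.norm(a-b);n=np.array([u[1],-u[0]]);print('centre',(a+b)/2-.054*n, np.degrees(np.arctan2(n[1],n[0])))
z=.0416-.003+.015
print('plate top',wpx('w3',319.5,250.5,z),wpx('w3',319.5,362,z))
print('skirt',wpx('w3',252,300,z-.006),wpx('w3',387,300,z-.006))
E
```

```text
[0.51954933 0.08464229] [ 0.50650011 -0.02302895] 0.10845910733279067
centre [0.45941698 0.03730366] -6.910261448963096
plate top [0.48537104 0.03347965] [0.4327144  0.03932121]
skirt [0.46426577 0.06623744] [0.4575351  0.00610625]
```

View pics/w3a.png

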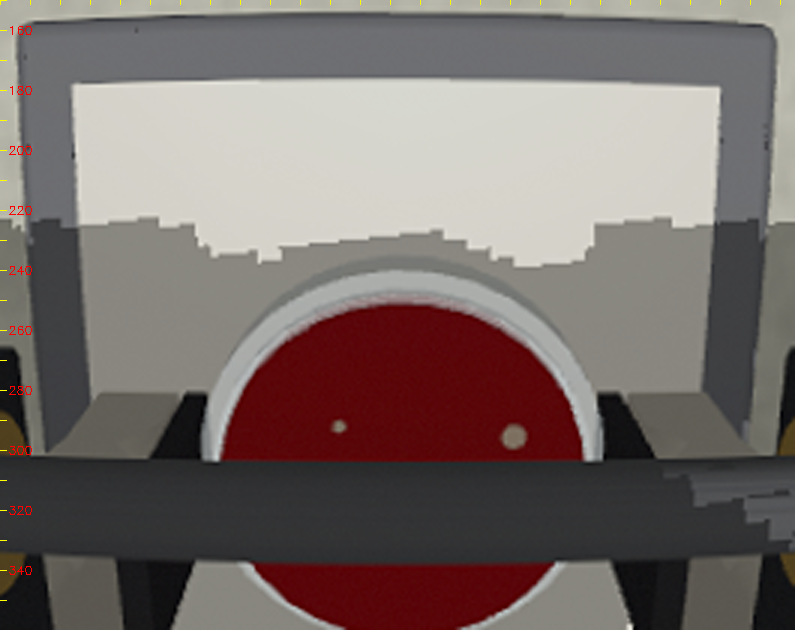

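```bash
python3 -m pendant '[[0.001,-0.001,0.008,0,0,0,-0.5],[0.001,-0.001,0.014,0,0,0,-0.5],[0.001,-0.001,0.018,0,0,0,-0.5],[0.001,-0.001,0.020,0,0,0,-0.5],[0.001,-0.001,0.020,0,0,0,-0.5]]'
```

```text
clock: 5.92
tool_pos: [0.4601, 0.0379, 0.0225]
orientation: [180.0, 0.0, -6.4]
force: [0.3, 0.3, -0.5]
opening: 0.0589
```

```bash
python3 -m pendant '[[0,0,0.001,0,0,0,-0.5],[0,0,0.0018,0,0,0,-0.5],[0,0,0.0018,0,0,0,-0.5]]'
```

```text
clock: 6.3
tool_pos: [0.4601, 0.0379, 0.0208]
orientation: [180.0, 0.0, -6.4]
force: [0.5, -0.1, -0.1]
opening: 0.0584
```

```bash
python3 -m pendant '[[0,0,0.0003,0,0,0,0.6],[0,0,0.0003,0,0,0,1],[0,0,0.0003,0,0,0,1],[0,0,-0.03,0,0,0,1],[0,0,-0.08,0,0,0,1],[0.159,0.161,-0.18,0,0,-0.897,1],[0.159,0.161,-0.18,0,0,-0.897,1],[0.159,0.161,-0.18,0,0,-0.897,1],[0.159,0.161,-0.18,0,0,-0.897,1],[0.159,0.161,-0.18,0,0,-0.897,1],[0.159,0.161,-0.18,0,0,-0.897,1],[0.159,0.161,-0.18,0,0,-0.897,1]]'
python3 -c "
from w import *
i=wsnap('w4')
crop(i,'pics/w4a.png',200,0,270,250,3)
cv2.imwrite('pics/scene1.png',snapshot('scene')['image'])"
```

```text
clock: 7.8
tool_pos: [0.5994, -0.1394, 0.2001]
orientation: [-179.9, 0.0, 44.8]
force: [-0.2, -0.5, 0.5]
opening: 0.0875
7.8 [ 0.5994 -0.1394  0.2001] [-1.7994e+02  4.0000e-02  4.4800e+01] [  5.1  16.1  -9.3  -0.  -64.7 129.8] [-0.2 -0.5  0.5] 0.0875
```

View pics/w4.png

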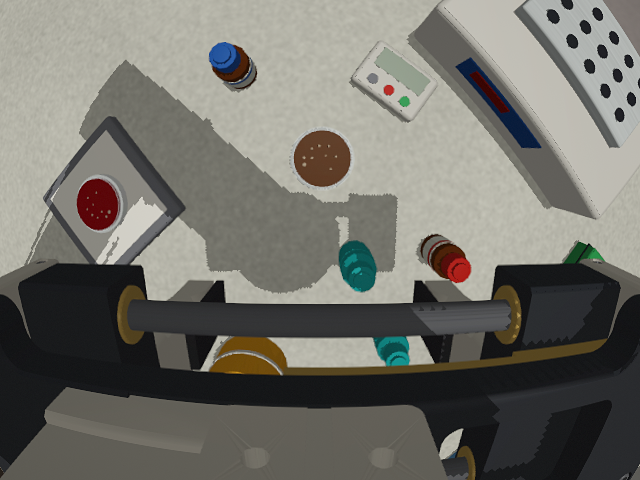

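View pics/scene1.png

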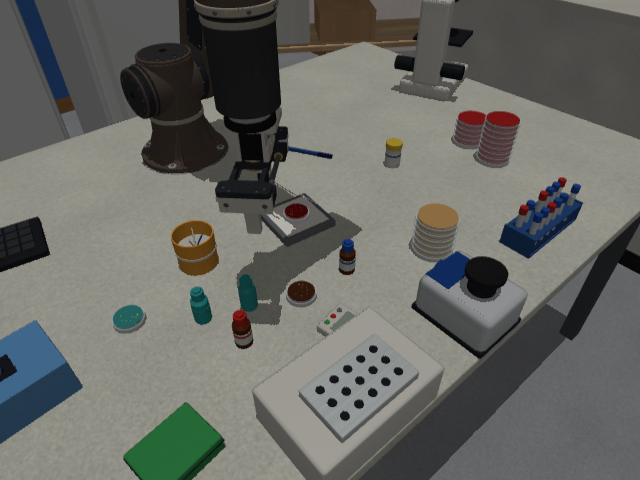

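```bash
python3 - <<'E'
from w import *
print('choc',wpx('w4',322,158,.015),'red',wpx('w4',458.5,270,.078),'blood',wpx('w4',98.5,203.5,.033))
crop('pics/w4.png','pics/w4b.png',30,100,170,180,4)
crop('pics/w4.png','pics/w4c.png',280,110,200,180,4)
E
```

```text
choc [ 0.645577   -0.09763397] red [ 0.66337774 -0.23999536] blood [0.46342016 0.03618553]
```

View pics/w4b.png

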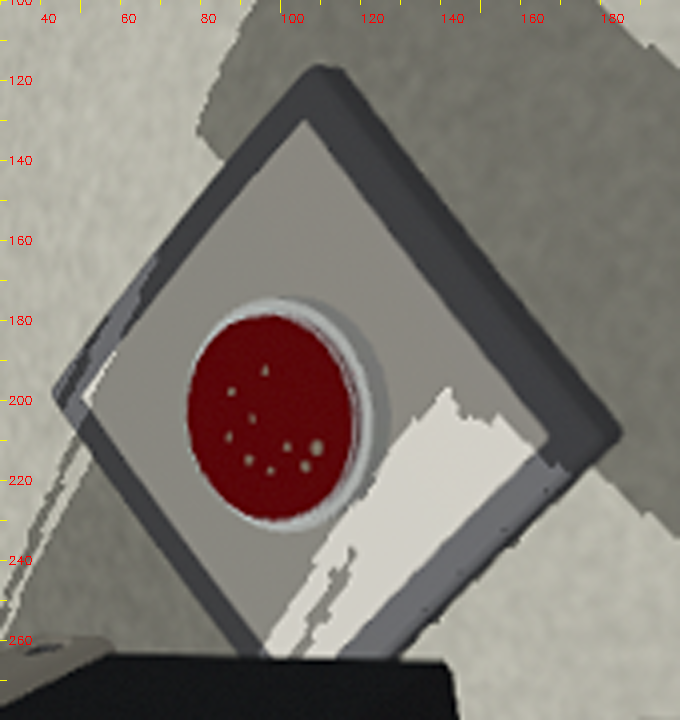

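View pics/w4c.png

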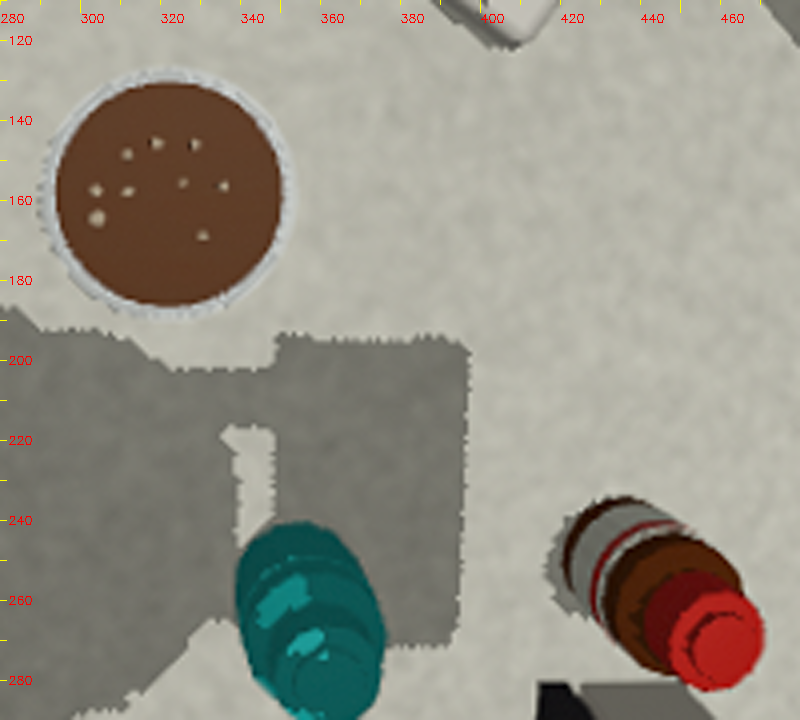

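```bash
python3 - <<'E'
from w import *
l=wpx('w4',50.5,200,.018);r=wpx('w4',167,209.25,.018);t=wpx('w4',106.25,130,.018)
print(l,r,t,'box c',(l+r)/2,'blood',wpx('w4',97.75,204.5,.033),'choc',wpx('w4',322.25,158.5,.015),'red',wpx('w4',459,270.5,.078))
row(.645,-.0985,.003,45)
E
```

```text
[0.41085946 0.09677473] [ 0.5064921  -0.02200484] [0.51909504 0.08471722] box c [0.45867578 0.03738495] blood [0.46197615 0.03626181] choc [ 0.64541111 -0.09812239] red [ 0.66342048 -0.24067049]
row [0.0608 0.0034 0.1974] [-0.0006  0.0004 -0.0017] from [ 0.5995 -0.139   0.2004] [-1.7997e+02  2.0000e-02  4.4910e+01] t 7.9 F [ 0.1 -0.  -0.6] open 0.0878 j [  5.  16.  -9.  -0. -65. 130.]
```

```bash
python3 -m pendant '[[0.0605,0.0032,0.06,0,0,0,1],[0.0605,0.0032,0.11,0,0,0,1],[0.0605,0.0032,0.15,0,0,0,1],[0.0605,0.0032,0.175,0,0,0,1],[0.0605,0.0032,0.19,0,0,0,1],[0.0605,0.0032,0.196,0,0,0,1],[0.0605,0.0032,0.197,0,0,0,1],[0.0605,0.0032,0.197,0,0,0,0.4],[0.0605,0.0032,0.197,0,0,0,0],[0.0605,0.0032,0.197,0,0,0,-0.5],[0.0605,0.0032,0.197,0,0,0,-0.5],[0.0605,0.0032,0.197,0,0,0,-0.5]]'
python3 -c "
from w import *
i=wsnap('w5')
row(.4716,.1513,.003,83.4)
row(.4716,.1513,.10,83.4)
"
```

```text
clock: 9.4
tool_pos: [0.6454, -0.0993, 0.0042]
orientation: [180.0, -0.0, 45.0]
force: [-0.9, 0.8, 4.3]
opening: 0.0586
9.4 [ 0.6454 -0.0993  0.0042] [ 1.7998e+02 -2.0000e-02  4.4990e+01] [  8.3  30.4 -16.    0.  -43.6 126.6] [-0.9  0.8  4.3] 0.0586
row [ 0.0543 -0.3001  0.0012] [ 5.000e-04 -1.000e-04 -6.702e-01] from [ 0.6454 -0.0993  0.0042] [ 1.7998e+02 -2.0000e-02  4.5000e+01] t 9.45 F [-1.3  0.4  4.8] open 0.0586 j [  8.  30. -16.   0. -44. 127.]
row [ 0.0543 -0.3001 -0.0958] [ 5.000e-04 -1.000e-04 -6.702e-01] from [ 0.6454 -0.0993  0.0042] [ 1.7998e+02 -2.0000e-02  4.5000e+01] t 9.45 F [-1.3  0.4  4.8] open 0.0586 j [  8.  30. -16.   0. -44. 127.]
```

View pics/w5.png

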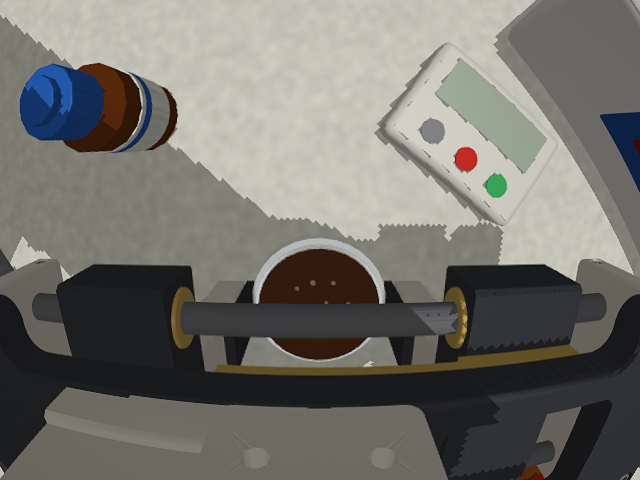

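```bash
python3 -m pendant '[[0,0,-0.02,0,0,0,-0.5],[0,0,-0.07,0,0,0,-0.5],[0,0,-0.11,0,0,0,-0.5],[0.055,-0.3,-0.11,0,0,-0.67,-0.5],[0.055,-0.3,-0.11,0,0,-0.67,-0.5],[0.055,-0.3,-0.11,0,0,-0.67,-0.5],[0.055,-0.3,-0.11,0,0,-0.67,-0.5],[0.055,-0.3,-0.11,0,0,-0.67,-0.5],[0.055,-0.3,-0.11,0,0,-0.67,-0.5],[0.055,-0.3,-0.07,0,0,-0.67,-0.5],[0.055,-0.3,-0.04,0,0,-0.67,-0.5],[0.055,-0.3,-0.03,0,0,-0.67,-0.5]]'
python3 -c "
from w import *
i=wsnap('w6')
cv2.imwrite('pics/side2.png',snapshot('side')['image'])
row(.4724,.1515,.005,83.4)
"
```

```text
clock: 10.95
tool_pos: [0.4713, 0.1506, 0.0321]
orientation: [-179.9, 0.1, 83.3]
force: [0.0, 0.2, -0.0]
opening: 0.0587
10.95 [0.4713 0.1506 0.0321] [-1.7987e+02  1.3000e-01  8.3330e+01] [ 40.5  16.6 -35.4  -0.  -38.2 132.8] [ 0.   0.2 -0. ] 0.0587
row [0.0005 0.0005 0.028 ] [-0.0014  0.0017 -0.001 ] from [0.4719 0.151  0.033 ] [-1.7992e+02  1.0000e-01  8.3340e+01] t 11.05 F [-0.5  0.1 -0.2] open 0.0587 j [ 41.  17. -35.   0. -38. 133.]
```

View pics/w6.png

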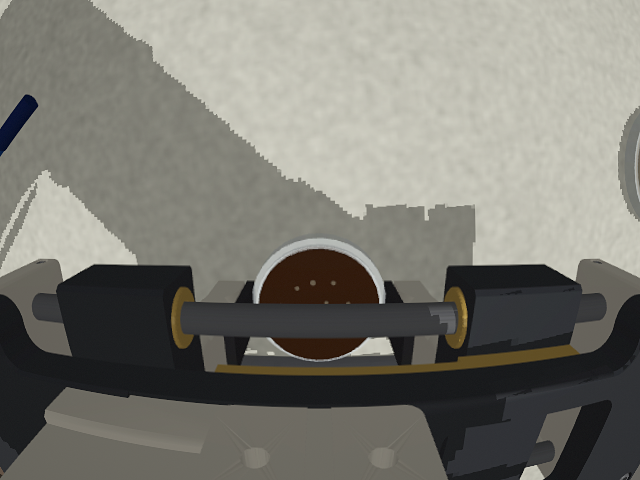

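View pics/side2.png

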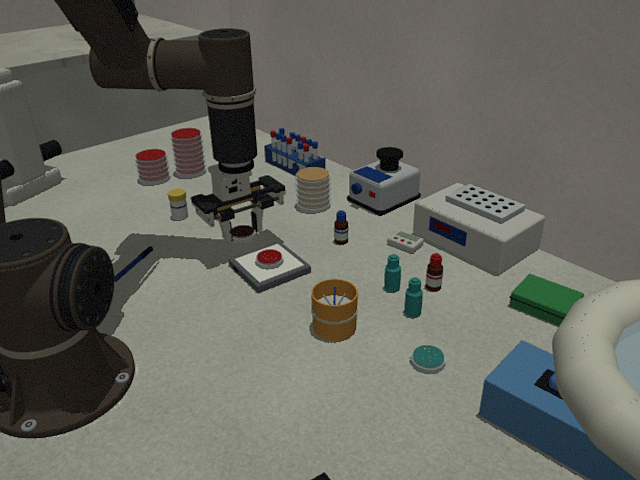

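Plate held centred between the pads (319, 300), above its place left of the box. Lower gently.

```bash
python3 -m pendant '[[0.0005,0.0005,0.012,0,0,0,-0.5],[0.0005,0.0005,0.02,0,0,0,-0.5],[0.0005,0.0005,0.025,0,0,0,-0.5],[0.0005,0.0005,0.0275,0,0,0,-0.5],[0.0005,0.0005,0.0285,0,0,0,-0.5],[0.0005,0.0005,0.0285,0,0,0,-0.5]]'
```

```text
clock: 11.8
tool_pos: [0.4727, 0.1523, 0.0054]
orientation: [180.0, -0.0, 83.4]
force: [-0.0, 0.3, -0.3]
opening: 0.059
```

```bash
python3 -m pendant '[[0,0,0.001,0,0,0,-0.5],[0,0,0.0015,0,0,0,-0.5],[0,0,0.0015,0,0,0,-0.5]]'
```

```text
clock: 12.18
tool_pos: [0.4727, 0.1523, 0.0041]
orientation: [180.0, -0.0, 83.4]
force: [-0.9, -1.4, 4.4]
opening: 0.059
```

```bash
python3 -m pendant '[[0,0,0.0015,0,0,0,0.6],[0,0,0.001,0,0,0,1],[0,0,-0.001,0,0,0,1],[0,0,-0.04,0,0,0,1],[0,0,-0.1,0,0,0,1],[-0.569,0.0315,-0.195,0,0,0.757,1],[-0.569,0.0315,-0.195,0,0,0.757,1],[-0.569,0.0315,-0.195,0,0,0.757,1],[-0.569,0.0315,-0.195,0,0,0.757,1],[-0.569,0.0315,-0.195,0,0,0.757,1],[-0.569,0.0315,-0.195,0,0,0.757,1],[-0.569,0.0315,-0.195,0,0,0.757,1]]'
python3 -c "
from w import *
o=ctrl.get_obs();print(o['joint_pos'])
print('bluebox',px('side',490,400,0),px('side',525,345,.08))
row(.4386,-.4166,.2,40)
"
```

```text
clock: 13.68
tool_pos: [0.4462, -0.2806, 0.1764]
orientation: [180.0, -0.0, 40.0]
force: [1.0, -0.2, 0.1]
opening: 0.0879
[-1.08257410e+01  8.91287194e+00 -2.20722931e+01 -1.52083074e-04
 -5.89681112e+01  1.40837378e+02]
bluebox [ 0.4879875  -0.50174467] [ 0.55293676 -0.50961299]
row [-0.0933  0.0993 -0.0236] [ 0.0006 -0.0005  0.0002] from [ 0.4462 -0.2806  0.1764] [ 1.7996e+02 -3.0000e-02  4.0010e+01] t 13.675 F [ 1.  -0.2  0.1] open 0.0879 j [-11.   9. -22.  -0. -59. 141.]
```

```bash
python3 -m pendant '[[-0.093,0.105,0,0,0,-0.087,1],[-0.093,0.105,0,0,0,-0.087,1],[-0.093,0.105,0,0,0,-0.087,1],[-0.093,0.105,0,0,0,-0.087,1]]'
python3 -c "
from w import *
i=wsnap('w7')
"
```

```text
clock: 14.18
tool_pos: [0.4422, -0.4194, 0.175]
orientation: [-179.9, 0.0, 44.9]
force: [0.1, -0.3, -0.6]
opening: 0.0873
14.175 [ 0.4422 -0.4194  0.175 ] [-1.7993e+02  1.0000e-02  4.4860e+01] [-25.2  16.6 -12.   -0.  -61.4 160. ] [ 0.1 -0.3 -0.6] 0.0873
```

View pics/w7.png

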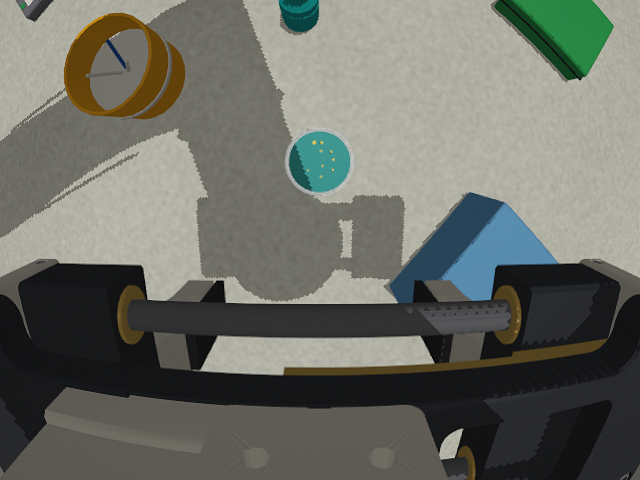

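```bash
python3 - <<'E'
from w import *
crop('pics/w7.png','pics/w7a.png',270,115,100,90,6)
c=wpx('w7',319.7,161.5,.015);print(c)
row(c[0],c[1],.004,44.9)
E
```

```text
[ 0.48492796 -0.37796357]
row [0.0587 0.0013 0.1713] [-0.0009 -0.      0.0005] from [ 0.4424 -0.4185  0.1753] [-179.95   -0.     44.93] t 14.225 F [-0.6 -0.1  0.2] open 0.0873 j [-25.  17. -12.  -0. -61. 160.]
```

View pics/w7a.png

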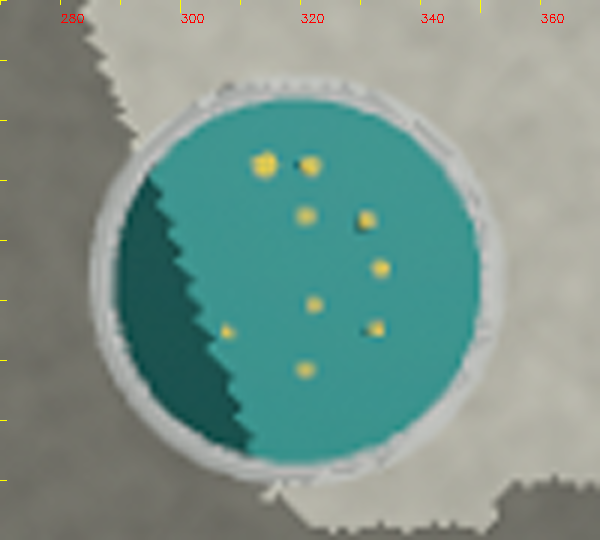

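```bash
python3 -m pendant '[[0.0583,0.0013,0.05,0,0,0,1],[0.0583,0.0013,0.10,0,0,0,1],[0.0583,0.0013,0.13,0,0,0,1],[0.0583,0.0013,0.15,0,0,0,1],[0.0583,0.0013,0.163,0,0,0,1],[0.0583,0.0013,0.169,0,0,0,1],[0.0583,0.0013,0.170,0,0,0,1],[0.0583,0.0013,0.170,0,0,0,0.4],[0.0583,0.0013,0.170,0,0,0,0],[0.0583,0.0013,0.170,0,0,0,-0.5],[0.0583,0.0013,0.170,0,0,0,-0.5],[0.0583,0.0013,0.170,0,0,0,-0.5]]'
python3 -c "
from w import *
i=wsnap('w8')
row(.43,.05,.16,83.4)
"
```

```text
clock: 15.72
tool_pos: [0.4851, -0.3786, 0.006]
orientation: [180.0, -0.0, 45.0]
force: [-1.0, 0.8, 2.9]
opening: 0.0584
15.725 [ 0.4851 -0.3786  0.006 ] [179.98  -0.    44.99] [-19.8  27.6 -21.1   0.  -41.3 154.8] [-1.   0.8  2.9] 0.0584
row [ 0.2641 -0.3421 -0.154 ] [ 3.000e-04  1.000e-04 -6.704e-01] from [ 0.4851 -0.3786  0.006 ] [179.98   0.    44.99] t 15.775 F [-1.3  0.9  2.9] open 0.0584 j [-20.  28. -21.   0. -41. 155.]
```

View pics/w8.png

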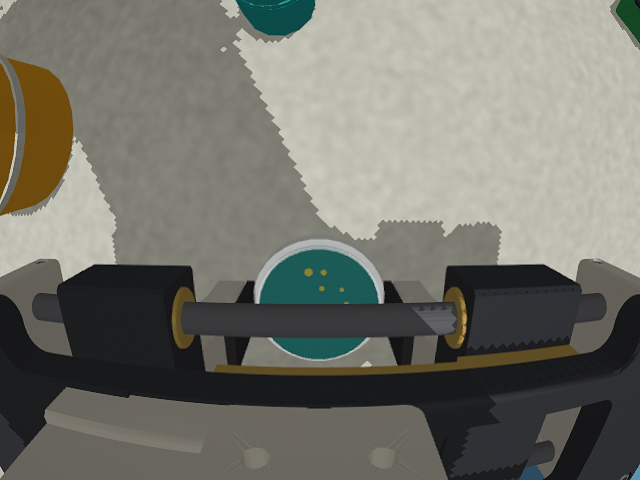

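```bash
python3 -m pendant '[[0,0,-0.02,0,0,0,-0.5],[0,0,-0.07,0,0,0,-0.5],[0,0,-0.13,0,0,0,-0.5],[0.298,-0.322,-0.155,0,0,-0.67,-0.5],[0.298,-0.322,-0.155,0,0,-0.67,-0.5],[0.298,-0.322,-0.155,0,0,-0.67,-0.5],[0.298,-0.322,-0.155,0,0,-0.67,-0.5],[0.298,-0.322,-0.155,0,0,-0.67,-0.5],[0.298,-0.322,-0.155,0,0,-0.67,-0.5],[0.298,-0.322,-0.155,0,0,-0.67,-0.5],[0.298,-0.322,-0.155,0,0,-0.67,-0.5],[0.298,-0.322,-0.155,0,0,-0.67,-0.5]]'
python3 -m pendant '[[0,0,0,0,0,0,-0.5]]'
python3 -c "
from w import *
i=wsnap('w9')
"
```

```text
clock: 17.27
tool_pos: [0.4677, 0.0602, 0.1605]
orientation: [-180.0, 0.0, 83.5]
force: [-0.6, 0.2, -1.0]
opening: 0.0585
clock: 17.4
tool_pos: [0.4679, 0.0588, 0.1604]
orientation: [-180.0, 0.0, 83.3]
force: [-0.5, 0.6, 0.7]
opening: 0.0582
17.4 [0.4679 0.0588 0.1604] [-1.7997e+02  2.0000e-02  8.3290e+01] [ 31.2   4.5 -29.6  -0.  -55.9 142.1] [-0.5  0.6  0.7] 0.0582
```

View pics/w9.png

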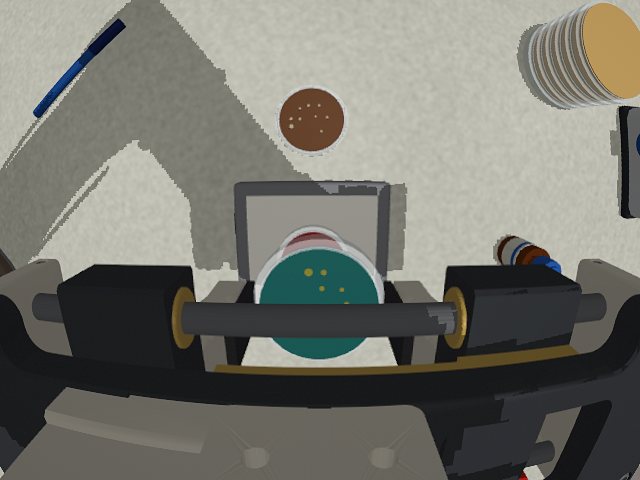

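```bash
python3 - <<'E'
from w import *
crop('pics/w9.png','pics/w9a.png',225,75,180,150,4)
print(wpx('w9',312,119.5,.015))
E
```

```text
[0.47369031 0.15287351]
```

View pics/w9a.png

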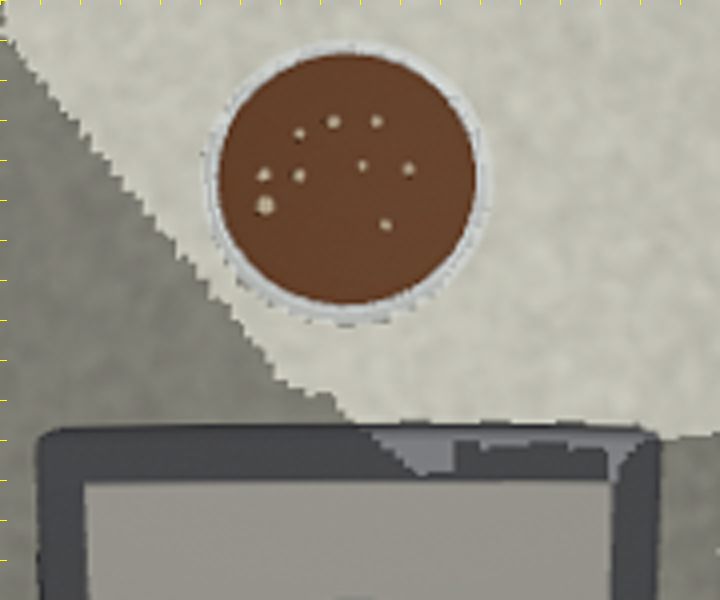

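```bash
python3 - <<'E'
from w import *
a=wpx('w9',246,195.75,.018);b=wpx('w9',377.75,195.25,.018);c=wpx('w9',311.75,119.75,.015)
print(a,b,np.linalg.norm(a-b),c);u=(b-a)/np.linalg.norm(b-a);print('yaw',np.degrees(np.arctan2(u[1],u[0])))
n=np.array([-u[1],u[0]]);m=(a+b)/2;print('box c',m-.054*n,'choc rel',np.dot(c-m,u),np.dot(c-m,n)+.054)
# held plate, TCP .006 above its bottom
z=.1604-.006+.015
print('held',wpx('w9',319,250,z),'skirt',wpx('w9',253.5,300,z-.006),wpx('w9',386,300,z-.006))
row(c[0],c[1],.021,83.4)
E
```

```text
[0.4124634  0.09788448] [0.51992544 0.08554681] 0.10816796757013478 [0.47346623 0.15269293]
yaw -6.5494275221460025
box c [0.46003516 0.03806806] choc rel 0.00026926674720819093 0.11540876272811623
held [0.471466   0.08474575] skirt [0.43884591 0.06317489] [0.49891706 0.05615211]
row [ 0.094  -0.0056  0.1395] [-0.0005  0.0003 -0.0024] from [0.468  0.0587 0.1605] [-1.7997e+02  2.0000e-02  8.3260e+01] t 17.45 F [-0.2 -0.2  0.1] open 0.0585 j [ 31.   5. -30.  -0. -56. 142.]
```

```bash
python3 -m pendant '[[0.05,-0.003,0,0,0,-0.002,-0.5],[0.0937,-0.006,0.02,0,0,-0.002,-0.5],[0.0937,-0.006,0.06,0,0,-0.002,-0.5],[0.0937,-0.006,0.1,0,0,-0.002,-0.5],[0.0937,-0.006,0.12,0,0,-0.002,-0.5],[0.0937,-0.006,0.13,0,0,-0.002,-0.5],[0.0937,-0.006,0.13,0,0,-0.002,-0.5]]'
python3 -c "
from w import *
row(.4731,.1524,.021,83.4)
i=snapshot('side')['image'];crop(i,'pics/s10.png',180,160,150,130,5)
i=snapshot('scene')['image'];crop(i,'pics/s10b.png',240,130,150,130,5)
"
```

```text
clock: 18.32
tool_pos: [0.4731, 0.1529, 0.0304]
orientation: [-180.0, 0.0, 83.4]
force: [0.4, -0.5, 0.2]
opening: 0.0585
row [-0.0005  0.0001  0.0094] [-0.0006  0.0008  0.0003] from [0.4731 0.1529 0.0304] [-1.7996e+02  4.0000e-02  8.3410e+01] t 18.325 F [ 0.4 -0.5  0.2] open 0.0585 j [ 41.  17. -35.   0. -38. 133.]
```

View pics/s10.png

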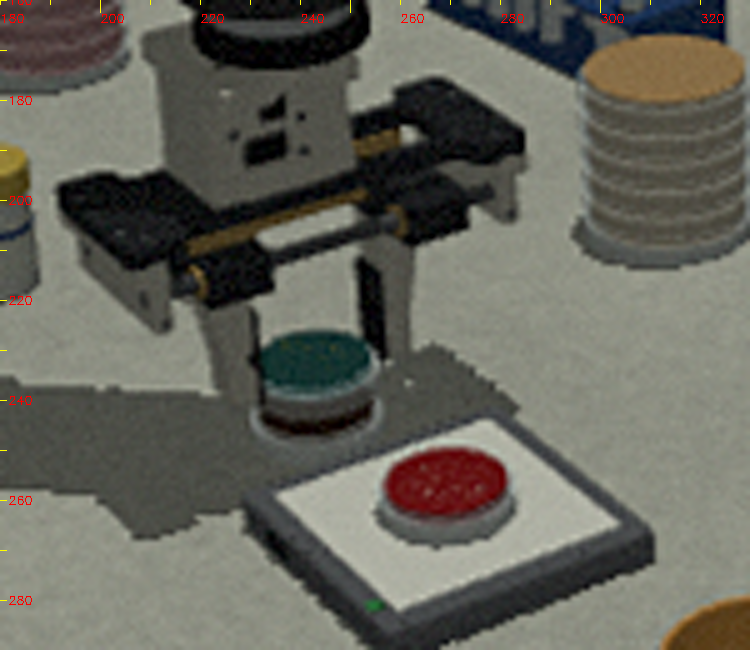

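View pics/s10b.png

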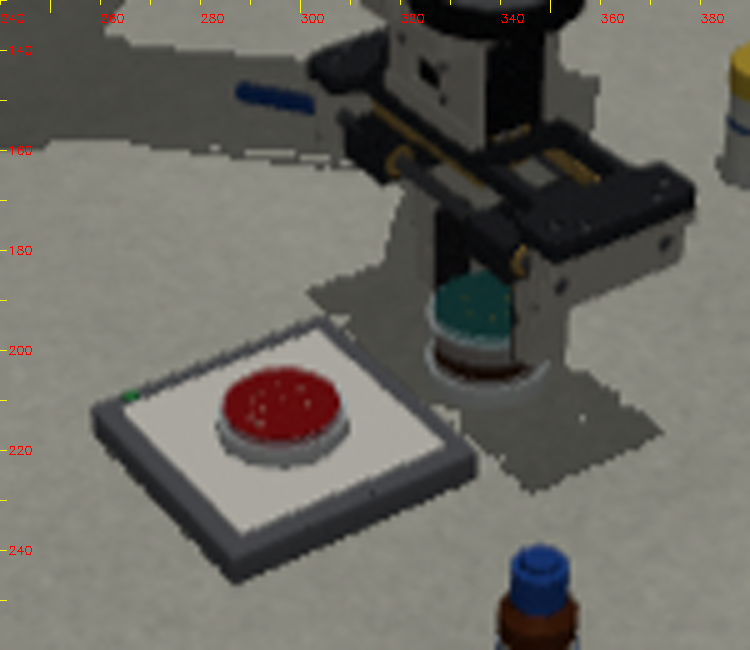

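```bash
python3 -m pendant '[[-0.0004,0,0.005,0,0,0,-0.5],[-0.0004,0,0.008,0,0,0,-0.5],[-0.0004,0,0.009,0,0,0,-0.5],[-0.0004,0,0.0095,0,0,0,-0.5],[-0.0004,0,0.0095,0,0,0,-0.5]]'
```

```text
clock: 19.05
tool_pos: [0.4729, 0.1534, 0.0212]
orientation: [180.0, -0.0, 83.5]
force: [0.4, -0.7, -0.4]
opening: 0.0584
```

```bash
python3 -m pendant '[[-0.0006,0,0.0006,0,0,0,-0.5],[-0.0006,0,0.0006,0,0,0,-0.5]]'
```

```text
clock: 19.3
tool_pos: [0.4731, 0.1531, 0.021]
orientation: [180.0, -0.0, 83.5]
force: [-1.3, 1.1, 3.7]
opening: 0.0585
```

```bash
python3 -m pendant '[[0,0,0.0,0,0,0,0.6],[0,0,-0.0005,0,0,0,1],[0,0,-0.002,0,0,0,1],[0,0,-0.04,0,0,0,1],[0,0,-0.1,0,0,0,1],[0.22,-0.12,-0.18,0,0,1.571,1],[0.22,-0.12,-0.18,0,0,1.571,1],[0.22,-0.12,-0.18,0,0,1.571,1],[0.22,-0.12,-0.18,0,0,1.571,1],[0.22,-0.12,-0.18,0,0,1.571,1],[0.22,-0.12,-0.18,0,0,1.571,1],[0.22,-0.12,-0.18,0,0,1.571,1]]'
python3 -c "
from w import *
row(.378,.385,.2,-6.6)
"
```

```text
clock: 20.8
tool_pos: [0.3781, 0.3853, 0.2005]
orientation: [180.0, 0.0, 11.1]
force: [-0.7, -0.5, 0.0]
opening: 0.0879
row [-0.0002  0.0003  0.0005] [2.000e-04 2.000e-04 3.093e-01] from [0.3781 0.3853 0.2005] [1.7999e+02 1.0000e-02 1.1120e+01] t 20.8 F [-0.7 -0.5  0. ] open 0.0879 j [ 66.   9. -19.  -0. -62.  35.]
```

```bash
python3 -m pendant '[[0,0,0,0,0,0.309,1],[0,0,0,0,0,0.309,1],[0,0,0,0,0,0.309,1]]'
python3 -c "
from w import *
i=wsnap('w11')
cv2.imwrite('pics/scene11.png',snapshot('scene')['image']);cv2.imwrite('pics/side11.png',snapshot('side')['image'])
"
```

```text
clock: 21.18
tool_pos: [0.3785, 0.3847, 0.2005]
orientation: [180.0, 0.0, -6.2]
force: [0.0, 0.1, 0.1]
opening: 0.0877
21.175 [0.3785 0.3847 0.2005] [ 1.7998e+02  1.0000e-02 -6.2400e+00] [ 66.3   9.  -18.6  -0.  -62.5  17.5] [0.  0.1 0.1] 0.0877
```

View pics/w11.png

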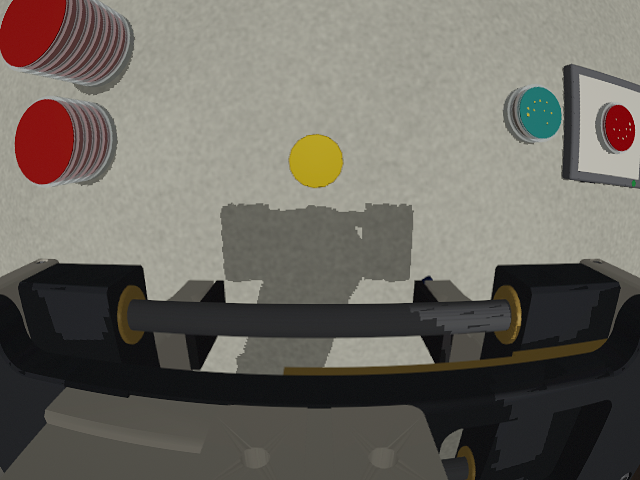

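View pics/side11.png

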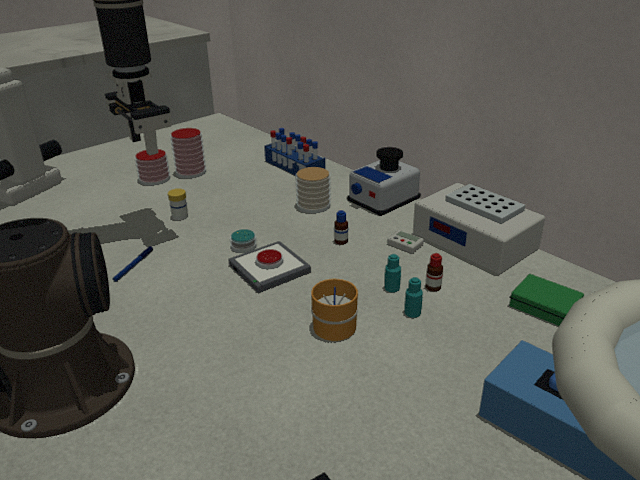

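```bash
python3 - <<'E'
from w import *
crop('pics/side11.png','pics/s11.png',215,210,110,85,7)
crop('pics/scene11.png','pics/c11.png',250,160,110,85,7)
c=wpx('w11',316,160.5,.068);print(c,'cled',wpx('w11',540,112.5,.030))
row(c[0],c[1],.035,-6.6)
E
```

```text
[0.43929513 0.38030176] cled [0.47303791 0.1548169 ]
row [ 0.0609 -0.002   0.1656] [0.     0.0001 0.0079] from [0.3785 0.3848 0.2006] [180.     0.    -6.15] t 21.325 F [-0.7 -0.1  0.6] open 0.0876 j [ 66.   9. -19.  -0. -62.  18.]
```

View pics/s11.png

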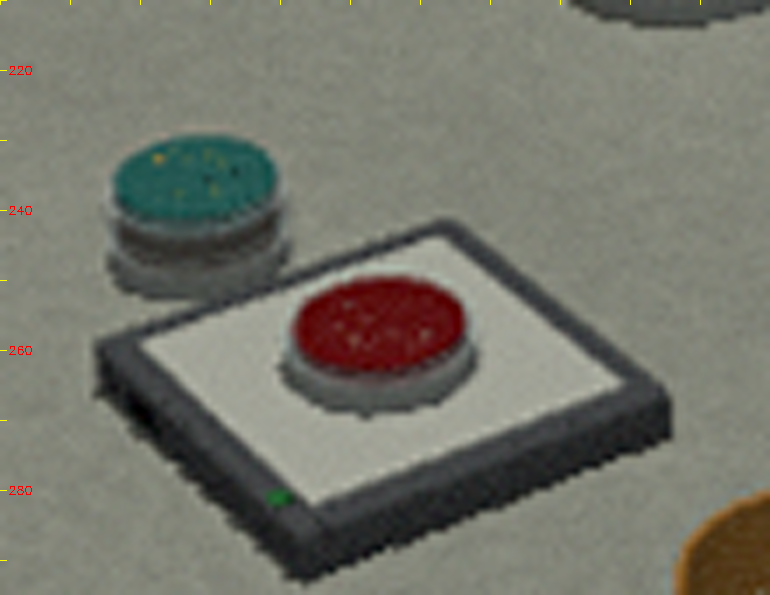

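View pics/c11.png

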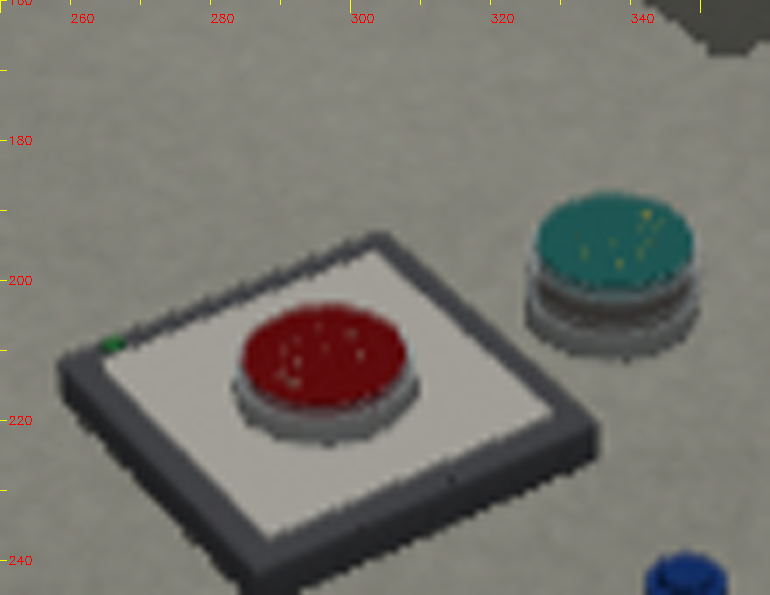

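```bash
python3 - <<'E'
from h import *
for n,b,c in (('side',(269.3,256.6),[(235,259),(278.6,243.3),(304.3,264.7),(259,282.1)]),('scene',(296.4,211),[(264.3,211.7),(304,195.7),(329.3,218.9),(288.3,237.1)])):
    B=px(n,*b,.033);C=np.mean([px(n,*p,.018) for p in c],0)
    Y=np.radians(-6.6);d=B-C;print(n,B,C,'rel box',d[0]*np.cos(Y)+d[1]*np.sin(Y),-d[0]*np.sin(Y)+d[1]*np.cos(Y))
for n,a in (('side',(215+195/7,210+178/7)),('scene',(250+615/7,160+242/7))): print(n,px(n,*a,.030))
E
```

```text
side [0.45787548 0.03278971] [0.45917157 0.03589784] rel box -0.0009302608294727505 -0.003236502413838846
scene [0.46189024 0.03963165] [0.45892805 0.04148054] rel box 0.0031550698577964696 -0.001496175192234953
side [0.4707832  0.14873145]
scene [0.47402179 0.1550763 ]
```

```bash
python3 -m pendant '[[0.0608,-0.001,0.05,0,0,0.008,1],[0.0608,-0.001,0.10,0,0,0.008,1],[0.0608,-0.001,0.13,0,0,0.008,1],[0.0608,-0.001,0.15,0,0,0.008,1],[0.0608,-0.001,0.158,0,0,0.008,1],[0.0608,-0.001,0.1605,0,0,0.008,1],[0.0608,-0.001,0.1605,0,0,0.008,0.4],[0.0608,-0.001,0.1605,0,0,0.008,0],[0.0608,-0.001,0.1605,0,0,0.008,-0.5],[0.0608,-0.001,0.1605,0,0,0.008,-0.7],[0.0608,-0.001,0.1605,0,0,0.008,-0.7],[0.0608,-0.001,0.1605,0,0,0.008,-0.7]]'
python3 -c "
from w import *
i=wsnap('w12')
row(.5433,.1444,.06,-6.6)
"
```

```text
clock: 22.82
tool_pos: [0.4392, 0.3793, 0.0402]
orientation: [-180.0, -0.0, -6.7]
force: [-0.0, 0.4, 1.0]
opening: 0.0422
22.825 [0.4392 0.3793 0.0402] [-1.7999e+02 -1.0000e-02 -6.7400e+00] [ 60.1  22.4 -24.2   0.  -43.4  23.1] [-0.   0.4  1. ] 0.0422
row [ 0.131   0.2211 -0.0198] [-0.0001 -0.0001 -0.0025] from [0.4392 0.3793 0.0402] [-1.80e+02 -1.00e-02 -6.74e+00] t 22.875 F [0.  1.  0.6] open 0.042 j [ 60.  22. -24.   0. -43.  23.]
```

View pics/w12.png

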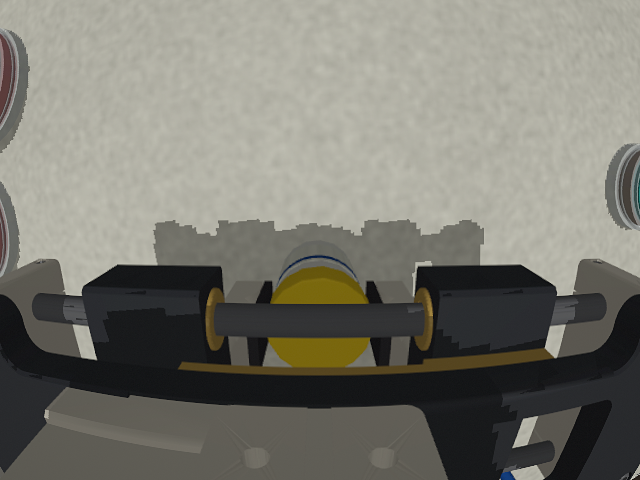

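```bash
python3 -m pendant '[[0,0,-0.02,0,0,0,-0.7],[0,0,-0.05,0,0,0,-0.7],[0.06,0.08,-0.06,0,0,0,-0.7],[0.09,0.14,-0.06,0,0,0,-0.7],[0.12,0.19,-0.06,0,0,0,-0.7],[0.131,0.221,-0.06,0,0,0,-0.7],[0.131,0.221,-0.05,0,0,0,-0.7],[0.131,0.221,-0.03,0,0,0,-0.7],[0.131,0.221,-0.02,0,0,0,-0.7],[0.131,0.221,-0.02,0,0,0,-0.7]]'
python3 -c "
from w import *
i=wsnap('w13')
i=snapshot('side')['image'];crop(i,'pics/s13.png',190,150,150,130,5)
i=snapshot('scene')['image'];crop(i,'pics/c13.png',260,110,150,130,5)
row(.5433,.1444,.04,-6.6)
"
```

```text
clock: 24.12
tool_pos: [0.5426, 0.1446, 0.0593]
orientation: [179.9, 0.1, -6.7]
force: [0.4, 0.5, 0.1]
opening: 0.0426
24.125 [0.5426 0.1446 0.0593] [ 1.7993e+02  8.0000e-02 -6.7000e+00] [ 34.9  19.5 -25.6  -0.  -45.   48.4] [0.4 0.5 0.1] 0.0426
row [-0.0001  0.0007  0.0206] [-0.0004 -0.0007 -0.0016] from [0.5435 0.1451 0.0606] [-1.7998e+02 -4.0000e-02 -6.6900e+00] t 24.275 F [ 0.3 -0.  -0.7] open 0.0419 j [ 35.  19. -25.   0. -45.  48.]
```

View pics/s13.png

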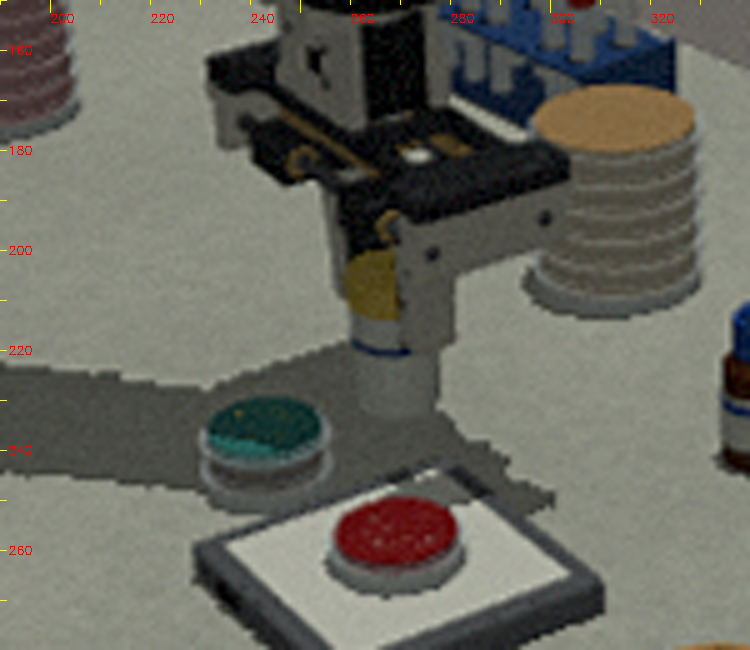

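View pics/c13.png

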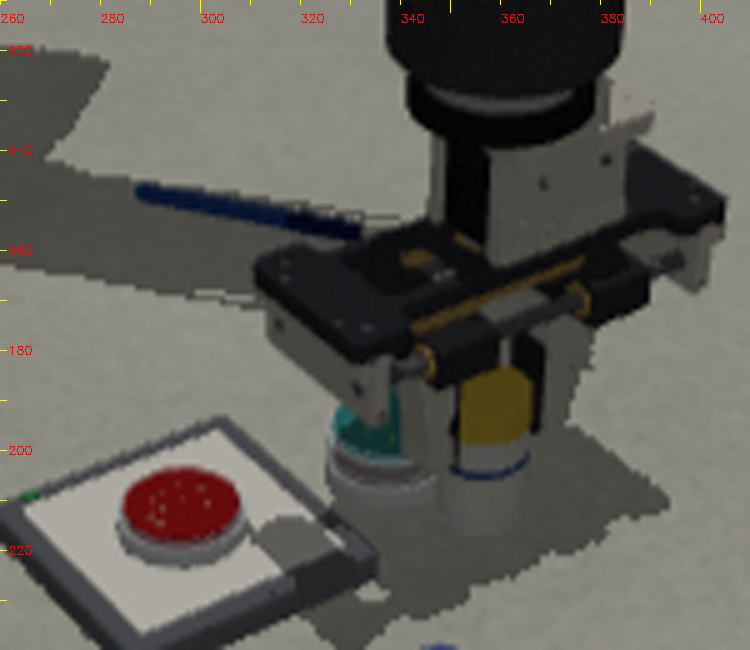

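View pics/w13.png

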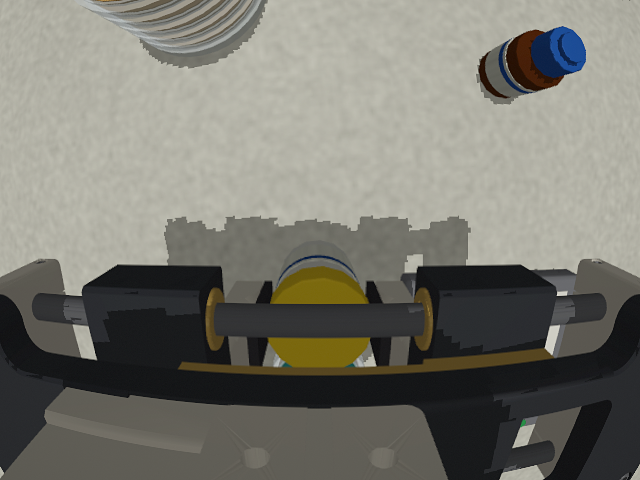

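Pot hangs upright, centred on the jaws (319). Lower.

```bash
python3 -m pendant '[[0,0.0007,0.008,0,0,0,-0.7],[0,0.0007,0.014,0,0,0,-0.7],[0,0.0007,0.018,0,0,0,-0.7],[0,0.0007,0.0195,0,0,0,-0.7],[0,0.0007,0.0205,0,0,0,-0.7],[0,0.0007,0.0205,0,0,0,-0.7]]'
```

```text
clock: 25.02
tool_pos: [0.5433, 0.1436, 0.0401]
orientation: [180.0, -0.0, -6.7]
force: [-1.5, -1.0, 4.3]
opening: 0.0423
```

```bash
python3 -m pendant '[[0,0,0,0,0,0,0],[0,0,0,0,0,0,1],[0,0,0,0,0,0,1],[0,0,-0.03,0,0,0,1],[0,0,-0.09,0,0,0,1],[0.112,0.336,-0.16,0,0,0.581,1],[0.112,0.336,-0.16,0,0,0.581,1],[0.112,0.336,-0.16,0,0,0.581,1],[0.112,0.336,-0.16,0,0,0.581,1],[0.112,0.336,-0.16,0,0,0.581,1],[0.112,0.336,-0.16,0,0,0.581,1],[0.112,0.336,-0.16,0,0,0.581,1]]'
python3 -c "
from w import *
i=wsnap('w14')
crop(i,'pics/w14a.png',210,60,200,180,4)
row(.6155,-.203,.2,-40)
"
```

```text
clock: 26.52
tool_pos: [0.6152, -0.2064, 0.1996]
orientation: [180.0, -0.0, -40.3]
force: [0.1, -0.6, -0.9]
opening: 0.0875
26.525 [ 0.6152 -0.2064  0.1996] [ 1.800e+02 -3.000e-02 -4.026e+01] [ -1.3  19.1  -5.1   0.  -65.8  51.1] [ 0.1 -0.6 -0.9] 0.0875
row [-0.0006 -0.0019 -0.0008] [ 0.0001  0.0004 -0.0036] from [ 0.6147 -0.2048  0.1992] [ 1.7999e+02  2.0000e-02 -4.0210e+01] t 26.575 F [-0.4 -0.1  0.2] open 0.0874 j [ -1.  19.  -5.  -0. -66.  51.]
```

View pics/w14.png

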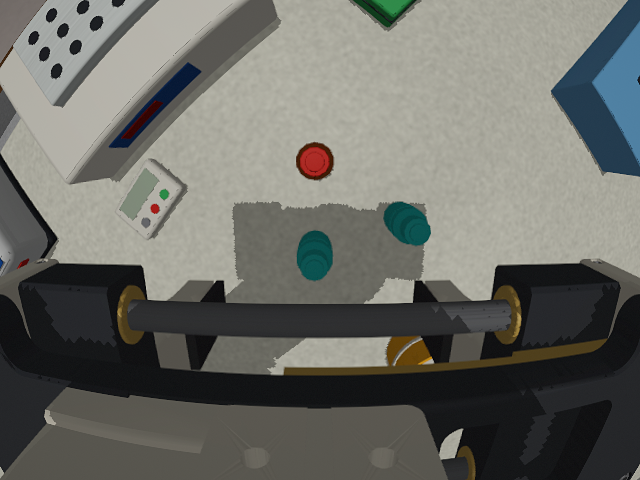

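View pics/w14a.png

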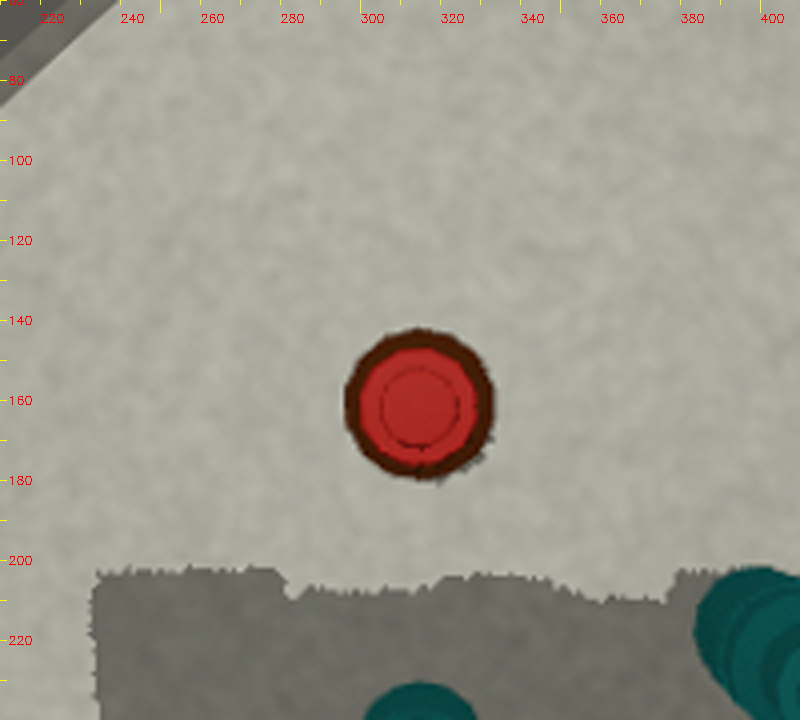

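```bash
python3 - <<'E'
from w import *
c=wpx('w14',314.8,161,.078);print(c,wpx('w14',315,161,.05))
row(c[0],c[1],.02,-40.2)
E
```

```text
[ 0.66366898 -0.24322866] [ 0.66335192 -0.24275953]
row [ 0.0622 -0.0023  0.1792] [ 0.0001  0.0004 -0.0001] from [ 0.6147 -0.2048  0.1992] [ 1.7999e+02  2.0000e-02 -4.0210e+01] t 26.575 F [-0.4 -0.1  0.2] open 0.0874 j [ -1.  19.  -5.  -0. -66.  51.]
```

```bash
python3 -m pendant '[[0.0615,-0.0023,0.03,0,0,0,1],[0.0615,-0.0023,0.08,0,0,0,1],[0.0615,-0.0023,0.12,0,0,0,1],[0.0615,-0.0023,0.15,0,0,0,1],[0.0615,-0.0023,0.17,0,0,0,1],[0.0615,-0.0023,0.179,0,0,0,1],[0.0615,-0.0023,0.179,0,0,0,0.5],[0.0615,-0.0023,0.179,0,0,0,0],[0.0615,-0.0023,0.179,0,0,0,-0.4],[0.0615,-0.0023,0.179,0,0,0,-0.8],[0.0615,-0.0023,0.179,0,0,0,-0.8],[0.0615,-0.0023,0.179,0,0,0,-0.8]]'
python3 -c "
from w import *
i=wsnap('w15')
row(.4442,-.0927,.12,-96.6)
"
```

```text
clock: 28.08
tool_pos: [0.6635, -0.241, 0.0207]
orientation: [-180.0, -0.0, -40.0]
force: [-1.0, -1.1, -0.2]
opening: 0.0332
28.075 [ 0.6635 -0.241   0.0207] [-1.800e+02 -1.000e-02 -4.004e+01] [ -4.2  33.2  -7.8   0.  -49.1  54.2] [-1.  -1.1 -0.2] 0.0332
row [-0.2632  0.0274 -0.0994] [ 1.000e-04 -0.000e+00  9.872e-01] from [ 0.6634 -0.241   0.0206] [180.     0.   -40.04] t 28.125 F [-0.4 -0.4  0.8] open 0.0315 j [ -4.  33.  -8.   0. -49.  54.]
```

View pics/w15.png

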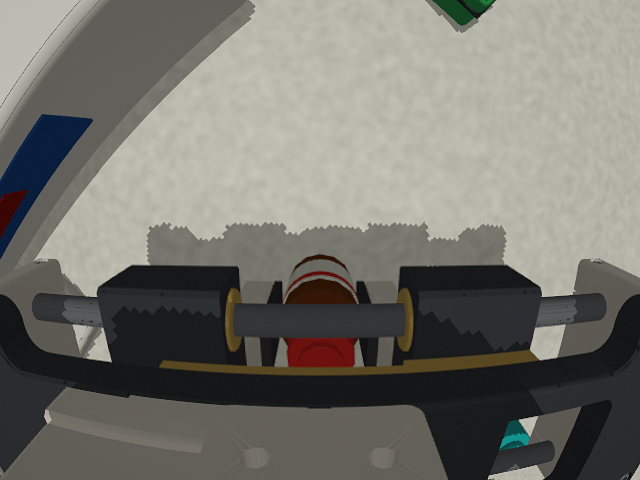

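```bash
python3 -m pendant '[[0,0,-0.02,0,0,0,-0.8],[0,0,-0.07,0,0,0,-0.8],[0,0,-0.12,0,0,0,-0.8],[-0.05,0.005,-0.13,0,0,0.17,-0.8],[-0.11,0.011,-0.13,0,0,0.35,-0.8],[-0.17,0.017,-0.13,0,0,0.53,-0.8],[-0.22,0.023,-0.13,0,0,0.71,-0.8],[-0.255,0.028,-0.13,0,0,0.88,-0.8],[-0.263,0.028,-0.13,0,0,0.987,-0.8],[-0.263,0.028,-0.13,0,0,0.987,-0.8],[-0.263,0.028,-0.13,0,0,0.987,-0.8]]'
python3 -c "
from w import *
i=wsnap('w16')
row(.4441,-.0933,.0205,-96.6)
cv2.imwrite('pics/scene16.png',snapshot('scene')['image']);cv2.imwrite('pics/side16.png',snapshot('side')['image'])
"
```

```text
clock: 29.5
tool_pos: [0.4448, -0.0933, 0.1513]
orientation: [-179.9, 0.0, -96.4]
force: [-0.2, 0.3, -0.7]
opening: 0.0319
29.5 [ 0.4448 -0.0933  0.1513] [-1.7993e+02  2.0000e-02 -9.6440e+01] [ 13.1   3.3 -32.3   0.  -54.3 -19.6] [-0.2  0.3 -0.7] 0.0319
row [-1.000e-04  6.000e-04  1.305e-01] [-0.0006  0.      0.0019] from [ 0.4447 -0.0934  0.151 ] [-179.96    0.    -96.49] t 29.55 F [ 0.6  0.8 -0.8] open 0.0312 j [ 13.   3. -32.   0. -54. -20.]
```

View pics/w16.png

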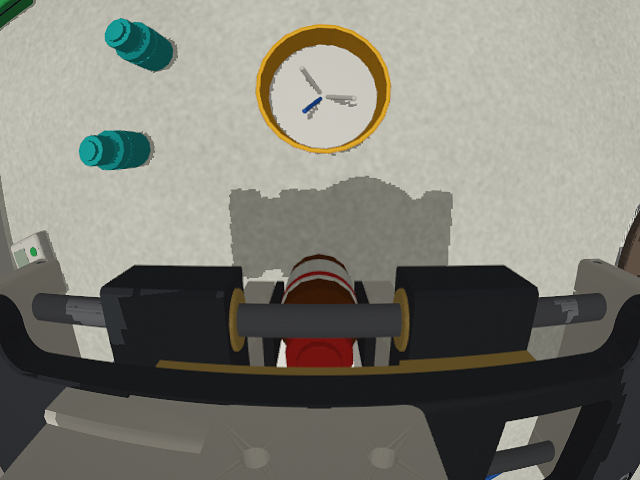

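View pics/scene16.png

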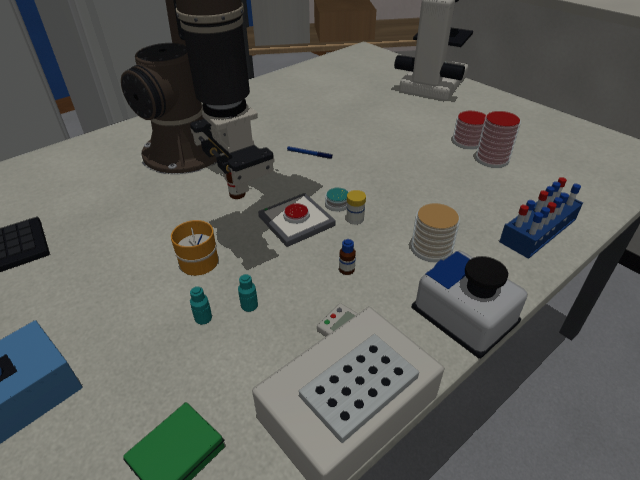

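```bash
python3 - <<'E'
from w import *
p=[wpx('w16',*q,.08) for q in [(256.5,89),(390.5,89),(323,25),(326,153.5)]]
print(p); print('c',(p[0]+p[1])/2,(p[2]+p[3])/2,np.linalg.norm(p[0]-p[1]),np.linalg.norm(p[2]-p[3]))
J=np.array([((p[0]+p[1])/2)[0],((p[2]+p[3])/2)[1]])
d=J-[.4592,.0373];Y=np.radians(-6.6)
print('rel box',d[0]*np.cos(Y)+d[1]*np.sin(Y),-d[0]*np.sin(Y)+d[1]*np.cos(Y))
E
```

```text
[array([ 0.47135488, -0.20412214]), array([ 0.38929323, -0.1951966 ]), array([ 0.4260465, -0.2408786]), array([ 0.43349243, -0.15839664])]
c [ 0.43032406 -0.19965937] [ 0.42976947 -0.19963762] 0.08254562755516054 0.08281735421280172
rel box -0.001451641530622879 -0.23868629828734914
```

```bash
python3 -m pendant '[[0,0.0006,0.03,0,0,0.002,-0.8],[0,0.0006,0.07,0,0,0.002,-0.8],[0,0.0006,0.1,0,0,0.002,-0.8],[0,0.0006,0.115,0,0,0.002,-0.8],[0,0.0006,0.123,0,0,0.002,-0.8],[0,0.0006,0.127,0,0,0.002,-0.8],[0,0.0006,0.129,0,0,0.002,-0.8],[0,0.0006,0.129,0,0,0.002,-0.8]]'
```

```text
clock: 30.65
tool_pos: [0.4438, -0.0931, 0.022]
orientation: [-180.0, 0.0, -96.7]
force: [0.8, -0.8, -0.1]
opening: 0.0313
```

```bash
python3 -m pendant '[[0,0,0.001,0,0,0,-0.8],[0,0,0.0016,0,0,0,-0.8],[0,0,0.0016,0,0,0,-0.8]]'
```

```text
clock: 31.02
tool_pos: [0.4438, -0.0931, 0.0205]
orientation: [-180.0, 0.0, -96.7]
force: [-2.1, 0.5, 5.7]
opening: 0.031
```

```bash
python3 -m pendant '[[0,0,0.001,0,0,0,0],[0,0,0,0,0,0,1],[0,0,-0.001,0,0,0,1],[0,0,-0.03,0,0,0,1],[0,0,-0.09,0,0,0,1],[0,0,-0.15,0,0,0,1],[-0.105,0.035,-0.25,0,0,-1.571,1],[-0.105,0.035,-0.25,0,0,-1.571,1],[-0.105,0.035,-0.25,0,0,-1.571,1],[-0.105,0.035,-0.25,0,0,-1.571,1],[-0.105,0.035,-0.25,0,0,-1.571,1],[-0.105,0.035,-0.25,0,0,-1.571,1]]'
python3 -m pendant '[[0,0,0,0,0,-0.58,1],[0,0,0,0,0,-0.58,1],[0,0,0,0,0,-0.58,1],[0,0,0,0,0,-0.58,1]]'
python3 -c "
from w import *
i=wsnap('w17')
cv2.imwrite('pics/scene17.png',snapshot('scene')['image']);cv2.imwrite('pics/side17.png',snapshot('side')['image'])
"
```

```text
clock: 32.52
tool_pos: [0.4208, 0.0153, 0.2701]
orientation: [-180.0, 0.0, -31.9]
force: [0.3, 0.9, 0.5]
opening: 0.0879
clock: 33.02
tool_pos: [0.4208, 0.0152, 0.27]
orientation: [-180.0, 0.0, 1.0]
force: [0.0, 0.9, 0.0]
opening: 0.0875
33.025 [0.4208 0.0152 0.27  ] [-180.      0.      0.96] [ 29.2  -6.1 -24.9  -0.  -71.3  61.8] [0.  0.9 0. ] 0.0875
```

View pics/w17.png

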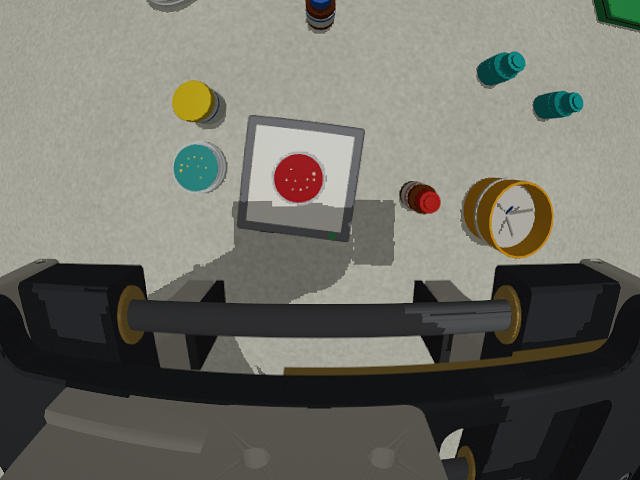

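View pics/scene17.png

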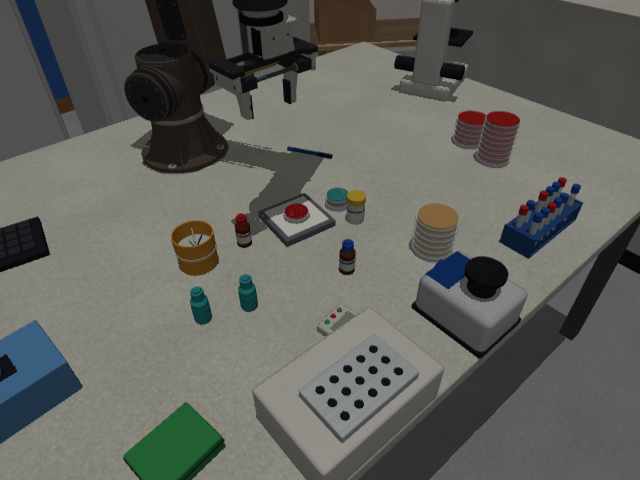

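View pics/side17.png

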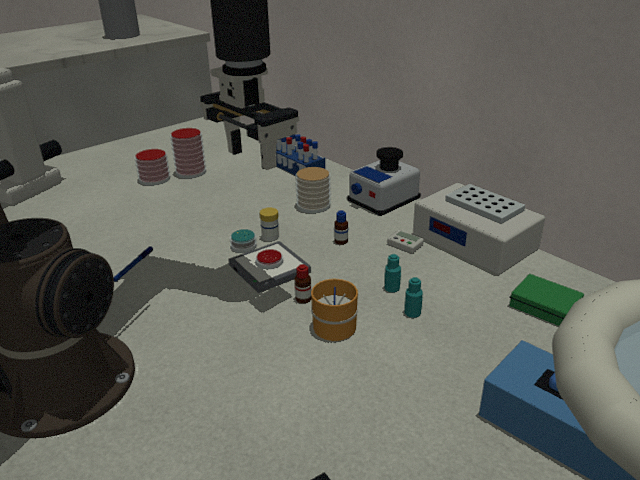

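Everything stands. A close-up measurement of all relative positions.

```bash
python3 - <<'E'
from h import *
crop('pics/w17.png','pics/w17a.png',165,70,205,180,3)
crop('pics/w17.png','pics/w17b.png',390,160,180,110,4)
E
```

```text
(no output)
```

View pics/w17a.png

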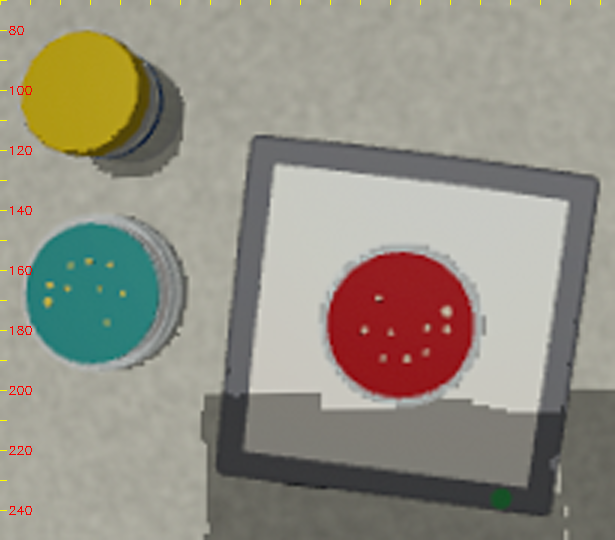

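View pics/w17b.png

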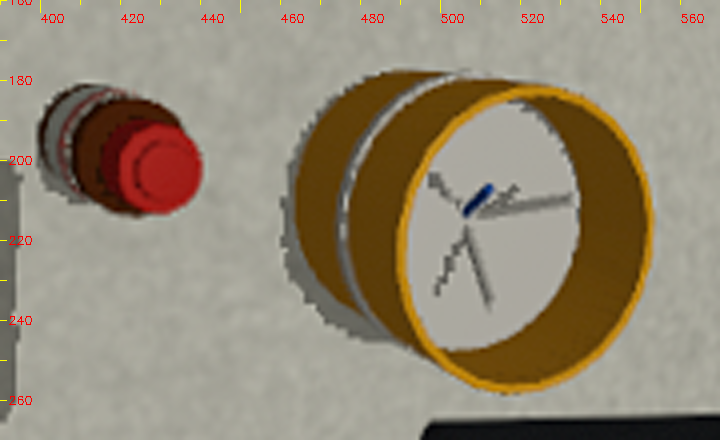

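```bash
python3 - <<'E'
from w import *
g=lambda x,y,z:wpx('w17',165+x/3,70+y/3,z)
h=lambda x,y,z:wpx('w17',390+x/4,160+y/4,z)
P=np.array([g(*p,.018) for p in [(272,163),(570,199),(530,489),(244,451)]]);C=P.mean(0)
e=P[0]-P[3]+P[1]-P[2];Y=np.arctan2(e[1],e[0]);print(C,np.degrees(Y))
for k,q in dict(blood=g(400.5,325,.033),cled=g(93,294,.030),pot=g(81,93,.068),red=h(160,169,.078),jar=h(525,240,.08)).items():
    d=q-C;print(k,(d[0]*np.cos(Y)+d[1]*np.sin(Y)).round(4),(-d[0]*np.sin(Y)+d[1]*np.cos(Y)).round(4))
E
```

```text
[0.45937727 0.03758242] -6.029372314844483
blood 0.0012 0.0001
cled 0.0011 0.1151
pot 0.0711 0.1139
red -0.0013 -0.1315
jar -0.0035 -0.2377
```

```bash
python3 - <<'E'
from plant import ctrl
print(ctrl.get_obs()['clock'],ctrl.get_obs()['force']); print(ctrl.close_job())
E
```

```text
33.175 [ 0.26842836 -0.36926894  0.13644984]
the job is handed in; nothing more can be done
None
```

I set the plates out in the order asked and handed the job in at 33 s. Everything stands upright, each item was set down under light contact, and the arm was clear of everything at the end.

These are the positions from the last wrist picture, in the box's frame (x behind, y left, from the box's centre):

| Item | x (mm) | y (mm) | Aim, x / y (mm) |
|---|---|---|---|
| Red blood plate | 1 | 0 | 0 / 0 |
| Blue-green plate, on the brown one | 1 | 115 | 0 / 115 |
| Yellow-capped pot | 71 | 114 | 71 / 115 |
| Red-capped bottle | -1 | -131.5 | 0 / -131 |

- **Brown plate:** it measured 0 / 115 mm before the blue-green plate went on top, about 2 cm clear of the box. Afterwards I judged the stack only by eye in the outer camera views, where it looked square.
- **Blood plate:** the camera views disagreed by up to 3 mm. Earlier oblique pictures put it 2–3.5 mm off centre, while the last near-overhead one gave 1 mm, so I left it.
- **Bystanders:** the blue-capped bottle, the timer and the stack of large read plates looked unmoved in the outer views.
- **Forces:** the readings I saw at the end of each move were all under 7 N.

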